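Laser-mark the stubby wrenches and put them into stock

TASK

Mark all the loose stubby wrenches on the mat with the shop's code: lay each one flat in a cradle of its own in the laser marker, press the lid down until its catch snaps shut, then press the green start button fully down and let it come up. After that open the lid, put each wrench into the stock bin of its sleeve's colour, and press the lid shut past its catch again. Leave the other things on the bench where they are.

Things in the scene. Friction and masses are not known exactly. Their poses are not given: they have to be found in the camera images.
- wrench_red1: stubby combination wrench 1 with a red sleeve; may be absent (None). 116 mm long along its own x, lies flat 9 mm thick; origin at its middle, 4.5 mm above what it lies on. The sleeve round the middle is 44 long, 16 wide (y), 9 thick: grip it there across y, from above. Open end (+x) 28 wide, ring end (-x) 24 wide. 0.08 to 0.14 kg
- wrench_red2: stubby combination wrench 2 with a red sleeve; may be absent (None). 116 mm long along its own x, lies flat 9 mm thick; origin at its middle, 4.5 mm above what it lies on. The sleeve round the middle is 44 long, 16 wide (y), 9 thick: grip it there across y, from above. Open end (+x) 28 wide, ring end (-x) 24 wide. 0.08 to 0.14 kg
- wrench_blue1: stubby combination wrench 1 with a blue sleeve; may be absent (None). 116 mm long along its own x, lies flat 9 mm thick; origin at its middle, 4.5 mm above what it lies on. The sleeve round the middle is 44 long, 16 wide (y), 9 thick: grip it there across y, from above. Open end (+x) 28 wide, ring end (-x) 24 wide. 0.08 to 0.14 kg
- wrench_blue2: stubby combination wrench 2 with a blue sleeve; may be absent (None). 116 mm long along its own x, lies flat 9 mm thick; origin at its middle, 4.5 mm above what it lies on. The sleeve round the middle is 44 long, 16 wide (y), 9 thick: grip it there across y, from above. Open end (+x) 28 wide, ring end (-x) 24 wide. 0.08 to 0.14 kg
- marker: enclosed desktop laser marker, white, grey control strip (66 wide, 85 high) on its -y side; origin under the centre of its open-topped tub, x away from the robot. Tub 224 (x) x 222 (y) mm, wall tops 85 high, bed 40 high. On the bed three cradles side by side; behind them, from 55 mm behind the centre, the parked laser gantry, 83 high
- cradle0 (a point): right (-y) cradle: where a wrench's middle is when it lies flat in it, 4.5 mm above the bed; the wrench lies along this point's x, either end first. Pocket 128 long, 36 wide between black end bars and corner blocks 11 mm high; its middle 72 mm is open at the sides for the fingers; cradles 62 mm apart
- cradle1 (a point): middle cradle: where a wrench's middle is when it lies flat in it, 4.5 mm above the bed; the wrench lies along this point's x, either end first. Pocket 128 long, 36 wide between black end bars and corner blocks 11 mm high; its middle 72 mm is open at the sides for the fingers; cradles 62 mm apart
- cradle2 (a point): left (+y) cradle: where a wrench's middle is when it lies flat in it, 4.5 mm above the bed; the wrench lies along this point's x, either end first. Pocket 128 long, 36 wide between black end bars and corner blocks 11 mm high; its middle 72 mm is open at the sides for the fingers; cradles 62 mm apart
- lid (a joint): angle of the lid in rad: 0 shut, 1.7 fully back. A stiff friction hinge holds it at any angle. A sprung roller catch resists from about 0.06 and snaps the lid home once it is below about 0.025; caught it reads under 0.01. Pressing it home at its front edge takes about 10 N, pulling it out of the catch by its bar about 10 N
- lid_hinge (a point): on the hinge axis (along the marker's y), at the rear top of the tub, 87 mm above the table, 112 mm behind the marker's centre
- lid_bar (a point): middle of the lid's steel pull bar: 10 mm thick, 116 long, parallel to the hinge; in the lid's frame it is 261 mm in front of the hinge and 7 mm above it (shut: 94 mm above the table), 32 mm clear of the lid's front edge. Can be pinched from above at every lid angle, with the gripper straight down
- lid_front (a point): middle of the 36 mm wide white front rim of the lid, on its top face (lid 14 mm thick, its window amber, shut top at 101 mm); 206 mm in front of the hinge: press here to shut
- start_button (a joint): travel of the green start button in m: 0 up, 0.006 fully down; springs back up; 5 N fully down
- start_button_top (a point): middle of the top of the green start button, 26 mm across, on the control strip nearest the robot; presses straight down
- bin_red: red open stock bin, on a 6 mm plywood board on the other side of the marker from the mat; outside 160 (x) x 102 (y) x 48 mm high, walls and floor 4 mm; origin under its centre; fixed
- bin_blue: blue open stock bin, on a 6 mm plywood board on the other side of the marker from the mat; outside 160 (x) x 102 (y) x 48 mm high, walls and floor 4 mm; origin under its centre; fixed
- mat: black rubber mat 340 x 220 mm, 3 mm thick, on which the wrenches lie; left or right of the marker; origin under its centre
- tape_measure: yellow tape measure, 62 x 34 mm, 58 high, standing on the bin board; not part of the job
- parts_dish: steel dish, 72 mm across, 22 high, on the mat's far end; not part of the job
- pliers: pliers with orange handles, 155 mm long, 12 high, lying between robot and laser marker; not part of the job
- anvil: small dark steel bench anvil, 81 mm high, behind; not part of the job
- spray_can: blue and yellow spray can, 66 mm across, 170 high, behind; not part of the job
Not all that is in view belongs to the job. What is shaped like the wrench_blue2 but turquoise is not meant.

How it is judged:
On the way, in this order (a step that is already met when the one before it is completed fails the run):
1. every wrench lies flat in a cradle of its own in the laser marker (((distance between wrench_red1 and cradle0 below 0.012 m and angle between the z axis of wrench_red1 and the z axis of cradle0, either way round below 0.12 rad and angle between the x axis of wrench_red1 and the x axis of cradle0, either way round below 0.2 rad) or (distance between wrench_red1 and cradle1 below 0.012 m and angle between the z axis of wrench_red1 and the z axis of cradle1, either way round below 0.12 rad and angle between the x axis of wrench_red1 and the x axis of cradle1, either way round below 0.2 rad) or (distance between wrench_red1 and cradle2 below 0.012 m and angle between the z axis of wrench_red1 and the z axis of cradle2, either way round below 0.12 rad and angle between the x axis of wrench_red1 and the x axis of cradle2, either way round below 0.2 rad)) and ((distance between wrench_red2 and cradle0 below 0.012 m and angle between the z axis of wrench_red2 and the z axis of cradle0, either way round below 0.12 rad and angle between the x axis of wrench_red2 and the x axis of cradle0, either way round below 0.2 rad) or (distance between wrench_red2 and cradle1 below 0.012 m and angle between the z axis of wrench_red2 and the z axis of cradle1, either way round below 0.12 rad and angle between the x axis of wrench_red2 and the x axis of cradle1, either way round below 0.2 rad) or (distance between wrench_red2 and cradle2 below 0.012 m and angle between the z axis of wrench_red2 and the z axis of cradle2, either way round below 0.12 rad and angle between the x axis of wrench_red2 and the x axis of cradle2, either way round below 0.2 rad)) and ((distance between wrench_blue1 and cradle0 below 0.012 m and angle between the z axis of wrench_blue1 and the z axis of cradle0, either way round below 0.12 rad and angle between the x axis of wrench_blue1 and the x axis of cradle0, either way round below 0.2 rad) or (distance between wrench_blue1 and cradle1 below 0.012 m and angle between the z axis of wrench_blue1 and the z axis of cradle1, either way round below 0.12 rad and angle between the x axis of wrench_blue1 and the x axis of cradle1, either way round below 0.2 rad) or (distance between wrench_blue1 and cradle2 below 0.012 m and angle between the z axis of wrench_blue1 and the z axis of cradle2, either way round below 0.12 rad and angle between the x axis of wrench_blue1 and the x axis of cradle2, either way round below 0.2 rad)) and ((distance between wrench_blue2 and cradle0 below 0.012 m and angle between the z axis of wrench_blue2 and the z axis of cradle0, either way round below 0.12 rad and angle between the x axis of wrench_blue2 and the x axis of cradle0, either way round below 0.2 rad) or (distance between wrench_blue2 and cradle1 below 0.012 m and angle between the z axis of wrench_blue2 and the z axis of cradle1, either way round below 0.12 rad and angle between the x axis of wrench_blue2 and the x axis of cradle1, either way round below 0.2 rad) or (distance between wrench_blue2 and cradle2 below 0.012 m and angle between the z axis of wrench_blue2 and the z axis of cradle2, either way round below 0.12 rad and angle between the x axis of wrench_blue2 and the x axis of cradle2, either way round below 0.2 rad))), for 0.2 s.
2. the lid is shut in its catch over the wrenches lying in their cradles (all of step 1 and value of joint lid below 0.015 rad), for 0.2 s.
3. the start button is fully down while the lid is caught and the wrenches lie in their cradles (all of step 2 and value of joint start_button above 0.005 m), for 0.05 s.
4. the start button has come up again, the lid still caught (value of joint start_button below 0.001 m and value of joint lid below 0.015 rad), for 0.1 s.
At the end, for the whole second after the job is handed in: each wrench rests inside the bin of its sleeve's colour (its middle within 60 mm lengthwise and 45 mm crosswise of the bin's centre, and below 42 mm over the bin's underside), the lid is shut in its catch (under 0.015 rad) and the start button is up (all of step 4 and x of wrench_red1 in the frame of bin_red between -0.06 and 0.06 m and y of wrench_red1 in the frame of bin_red between -0.045 and 0.045 m and z of wrench_red1 in the frame of bin_red between 0 and 0.042 m and linear speed of each of wrench_red1, wrench_red2, wrench_blue1, wrench_blue2 below 0.03 m/s and x of wrench_red2 in the frame of bin_red between -0.06 and 0.06 m and y of wrench_red2 in the frame of bin_red between -0.045 and 0.045 m and z of wrench_red2 in the frame of bin_red between 0 and 0.042 m and x of wrench_blue1 in the frame of bin_blue between -0.06 and 0.06 m and y of wrench_blue1 in the frame of bin_blue between -0.045 and 0.045 m and z of wrench_blue1 in the frame of bin_blue between 0 and 0.042 m and x of wrench_blue2 in the frame of bin_blue between -0.06 and 0.06 m and y of wrench_blue2 in the frame of bin_blue between -0.045 and 0.045 m and z of wrench_blue2 in the frame of bin_blue between 0 and 0.042 m); the robot touches nothing.
It fails at once if one of the other things on the bench is pushed more than 60 mm from its place (distance of any of tape_measure, parts_dish, pliers, anvil, spray_can from where it was at the start of the episode above 0.06 m).
Of wrench_red1, wrench_red2, wrench_blue1, wrench_blue2 only 2 to 3 are there at a start; the rules pass over those that are not, and their reading is None.
At some moment in a run one of wrench_red1, wrench_red2, wrench_blue1, wrench_blue2 may be knocked a few centimetres aside while the robot is not near it.
Once in a run the grip may slacken for a moment while it holds something.
It also fails if it takes over 210 s, if anything falls off the work surface, if the arm or the gripper's body presses on something with over 40 N, if the wrist force passes 120 N, or if a joint passes its speed limit or range.

ROBOT

A 7-joint arm with a two-finger parallel gripper is mounted at the origin on the work surface. World frame = base frame: x ahead of the robot, y to its left, z up, the work surface at z = 0. Lengths are in m, angles in rad, forces in N, time in s.
With the tool pointing down it reaches from about 0.4 to 0.85 m from the base axis. Payload 10.4 kg.
Tool frame: the origin (TCP) lies midway between the tips of the shut fingers; the grasp point (between the pads) lies r.grip_point_offset behind it (r.grip_point_offset is the distance from the TCP to the grasp point, in m); z points along the fingers, y is the line along which they close (so a half turn about z gives the same grasp; the last joint's range is limited). The gripper opens to 87 mm and grips with 3 to 60 N. Pads are 19 mm wide; open, the fingers measure 117 mm over their backs; the gripper's body (75 mm by 190 mm) begins 51 mm behind the grasp point.
Start: joints at [-1.303, 0.332, -0.065, 1.46, 0.022, 1.35, -0.088], TCP at [0.179, 0.599, 0.223] pointing down, gripper open.
Joint ranges: [-2.6, 2.6], [-0.5, 2.12], [-1.47, 1.34], [0.16, 2.42], [-1.27, 4.41], [0.06, 2.06], [-2.6, 2.6]. Speed limits (rad/s): [2.22, 2.22, 2.79, 2.79, 3.14, 3.14, 3.14].

INTERFACE

Orientations are given as a unit quaternion [x, y, z, w].
In Python, from bench import r gives the robot as it stands.
- The arm moves only by the tool play_rows, never from a script. Its arguments are lists of equal length, an entry for each row: "claw": the closure, from 0 (fully open) to 1 (shut); "delta_pos": the shift along the tool's x, y, z scaled (see below), a list of three; "delta_rot": the turn, a rotation vector about the tool's x, y, z scaled (see below), a list of three. A call has 1 to 8 rows; each row shifts and turns the commanded pose from where the row before left it, along the tool's axes as they then stand; what a row does not reach is not made up. The controller multiplies each number of a shift by 200 mm and each number of a turn by pi rad. A row lasts 1/10 s, in which the tool goes at most 50 mm and 8.59 degrees, less where a joint would pass 70% of its speed; a pose out of reach is approached as far as the arm can. A call with a number of a shift or a turn outside -1 to 1 is refused whole. A call with a gripper value outside its range is refused whole. The fingers move at their own pace and stop on an object; "squeeze" is the grip in N (left out, the last holds). Time passes only in rows, so rows that do not move let the fingers close. It gives the time, the measured TCP pose, the force, the opening and the grip force at its end, in the units of the state.
- r.read_state(): the state, without advancing time (a new reading comes with each control period).
- r.camera(name): name is "side" or "top" or "wrist"; returns a dict with "pixels" (400x640x3 uint8, red, green, blue), "camera_matrix" (3x3 intrinsics, pixels), "D" ([k1, k2, p1, p2, k3] as OpenCV has them; the pictures are not rectified), "cam_to_world" (4x4, takes a point from camera to world coordinates); the wrist camera has in their place "hand_eye" (4x4, takes a point from camera to tool coordinates, whose origin is the TCP and whose axes are the flange's). Camera axes: x right, y up, looking along -z (the intrinsics and any distortion apply to the point x, -y, -z); pixel columns grow to the right and rows downward; lengths in m; the calibration is good to about 2 mm. A picture is of the moment at which its call begins: read the wrist's pose just before it. There is no depth.
- r.close_job(): hands the job in; it is judged then, once.
The state is a dict: "time": time; "joint_positions": joint angles; "joint_vel": joint speeds; "joint_torque": joint torques, N m; "ee_pos": TCP position; "eef_rot": TCP orientation; "ft_force": force on the tool from outside, world axes, zero at the start; "torque": the same for the moment, N m; "width": finger opening in m; "grip_force": force on a finger pad.
Only numpy, scipy, OpenCV 4.12 (cv2) and the standard library are available. Lean on these libraries where they do the work, as an engineer would, in place of code of your own. Each camera call takes 0.05 s, during which the arm holds its last target. There are 200 camera calls.

## Working session

There is one attempt and no reset: what is moved stays moved. The work goes in short steps, Python scripts to look and compute and a tool call to move; the robot and the scene stay as the last step left them, time stands still between calls to the robot, and variables do not carry over. Pictures are saved under pics/ and viewed, at most 14 in all, crops included, and the job is handed in when it is done.

Besides the shell and the picture viewer there is one more tool, called after "Emit:" as name(argument=value, ...) on one line, values as JSON. play_rows: Moves the arm, as the interface text tells. Shifts and turns lie within -1 to 1; 1 stands for 200 mm of shift or pi rad of turn. Its arguments: {"type":"object","properties":{"claw":{"type":"array"},"delta_pos":{"type":"array"},"delta_rot":{"type":"array"},"squeeze":{"type":"number"}},"required":["claw","delta_pos","delta_rot"]}

```bash
ls; mkdir -p pics; cat > h.py <<'E'
import numpy as np, cv2
from scipy.spatial.transform import Rotation as R
from bench import r
def shot(name,fn=None):
    s=r.read_state(); c=r.camera(name)
    if 'cam_to_world' in c: T=np.array(c['cam_to_world'])
    else:
        W=np.eye(4); W[:3,:3]=R.from_quat(s['eef_rot']).as_matrix(); W[:3,3]=s['ee_pos']
        T=W@np.array(c['hand_eye'])
    c['T']=T
    if fn: cv2.imwrite('pics/'+fn,np.array(c['pixels'])[:,:,::-1])
    return c
def rays(c,px):
    u=cv2.undistortPoints(np.array(px,float).reshape(-1,1,2),np.array(c['camera_matrix']),np.array(c['D'])).reshape(-1,2)
    d=np.c_[u[:,0],-u[:,1],-np.ones(len(u))]
    return c['T'][:3,3], d@c['T'][:3,:3].T
def onz(c,px,z):
    o,d=rays(c,px); return o+d*((z-o[2])/d[:,2])[:,None]
def tri(c1,p1,c2,p2):
    o1,d1=rays(c1,[p1]);o2,d2=rays(c2,[p2]);A=0;b=0
    for o,d in((o1,d1[0]),(o2,d2[0])):
        d=d/np.linalg.norm(d);P=np.eye(3)-np.outer(d,d);A=A+P;b=b+P@o
    return np.linalg.solve(A,b)
def st():
    s=r.read_state();print('t',round(s['time'],2),'p',np.round(s['ee_pos'],4),'rpy',np.round(R.from_quat(s['eef_rot']).as_matrix(),3).tolist(),'F',np.round(s['ft_force'],1),'w',round(s['width'],4),'g',s['grip_force'],'j',np.round(s['joint_positions'],2))
    return s
E
python3 - <<'E'
from h import *
st();print(r.grip_point_offset)
for n in('top','side','wrist'):
    c=shot(n,n+'0.png');print(n,np.round(c['T'],3).tolist(),np.round(c['camera_matrix'],1).tolist())
E
```

```text
pics
t 0.0 p [0.1791 0.5984 0.2218] rpy [[-0.958, 0.287, -0.0], [0.287, 0.958, -0.001], [-0.0, -0.001, -1.0]] F [ 0.2 -1.1  0.3] w 0.0869 g 0.0 j [-1.3   0.33 -0.06  1.46  0.02  1.35 -0.09]
0.0187
top [[0.009, 0.994, -0.107, 0.32], [-1.0, 0.01, 0.007, 0.069], [0.008, 0.107, 0.994, 1.466], [0.0, 0.0, 0.0, 1.0]] [[444.5, 0.0, 311.8], [0.0, 444.5, 198.5], [0.0, 0.0, 1.0]]
side [[-0.997, 0.05, -0.051, 0.402], [-0.071, -0.644, 0.762, 0.827], [0.006, 0.764, 0.646, 0.753], [0.0, 0.0, 0.0, 1.0]] [[389.9, 0.0, 319.5], [0.0, 389.9, 205.6], [0.0, 0.0, 1.0]]
wrist [[0.287, -0.92, -0.266, 0.107], [0.958, 0.276, 0.082, 0.62], [-0.002, -0.278, 0.961, 0.385], [0.0, 0.0, 0.0, 1.0]] [[287.1, 0.0, 322.7], [0.0, 287.1, 201.1], [0.0, 0.0, 1.0]]
```

View pics/top0.png

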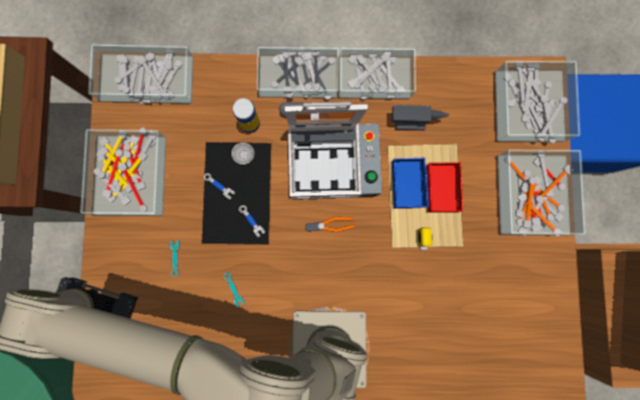

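View pics/side0.png

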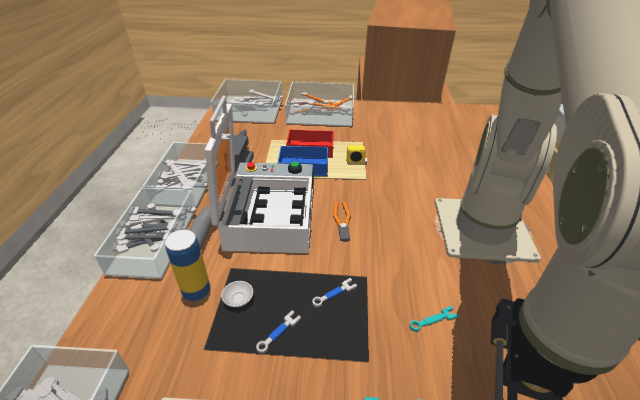

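View pics/wrist0.png

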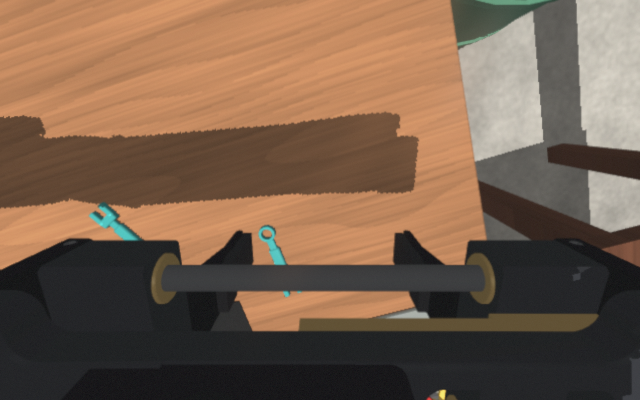

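Top shows two blue-sleeved wrenches on the mat at about (219,186) and (252,221), the open marker with three cradles at (324,168), the green button at (371,177), the blue bin at (408,183) and the red bin at (444,188). The turquoise pair is off the mat. The side view agrees, with the lid upright. The wrist camera is still far from the mat.

```bash
python3 - <<'E'
from h import *
t=shot('top');s=shot('side')
def blobs(c,lo,hi,box,amin=15):
    h=cv2.cvtColor(np.array(c['pixels']),cv2.COLOR_RGB2HSV);m=cv2.inRange(h,lo,hi)
    k=np.zeros_like(m);x0,y0,x1,y1=box;k[y0:y1,x0:x1]=m[y0:y1,x0:x1]
    n,l,stt,ce=cv2.connectedComponentsWithStats(k)
    out=[]
    for i in range(1,n):
        if stt[i,4]>=amin:
            p=np.argwhere(l==i)[:,::-1].astype(float)
            q=p-p.mean(0);w,v=np.linalg.eigh(q.T@q/len(q));out.append((ce[i],stt[i],v[:,1],np.sqrt(w)*3.46))
    return out
B=((106,120,50),(125,255,255))
bt=blobs(t,*B,(200,140,272,245));bs=blobs(s,*B,(250,270,370,360))
for n,c,b in(('top',t,bt),('side',s,bs)):
    for e in b:
        P=onz(c,[e[0],e[0]+e[2]*e[3][1]/2,e[0]-e[2]*e[3][1]/2],.012)
        d=P[1]-P[2];print(n,e[0].round(1),e[1][4],P[0].round(4),'len',np.linalg.norm(d).round(4),'ang',np.degrees(np.arctan2(d[1],d[0])).round(1))
for a in bt:
    for b in bs: print('tri',tri(t,a[0],s,b[0]).round(4))
G=((50,120,40),(80,255,255))
gt=blobs(t,*G,(350,150,390,195),10);gs=blobs(s,*G,(270,150,320,180),10)
print('btn',gt[0][:2],gs[0][:2],tri(t,gt[0][0],s,gs[0][0]).round(4))
for nm,box,lo,hi in(('blue',(385,140,430,225),*B),('red',(420,140,470,230),(0,150,60),(8,255,255))):
    for e in blobs(t,lo,hi,box,100):
        x,y,w,h=e[1][:4];print(nm,e[1],onz(t,[(x,y),(x+w,y),(x+w,y+h),(x,y+h)],.054).round(3).tolist())
im=np.array(t['pixels'])[:,:,::-1]
cv2.imwrite('pics/tc.png',cv2.resize(im[90:210,270:390],None,fx=5,fy=5,interpolation=cv2.INTER_CUBIC))
im=np.array(s['pixels'])[:,:,::-1]
cv2.imwrite('pics/sc.png',cv2.resize(im[90:260,190:330],None,fx=3.5,fy=3.5,interpolation=cv2.INTER_CUBIC))
E
```

```text
top [217.8 184.8] 86 [0.5185 0.368  0.012 ] len 0.0406 ang 53.3
top [250.7 220. ] 88 [0.4036 0.2573 0.012 ] len 0.0395 ang -140.7
side [333.7 292.3] 126 [0.4053 0.2621 0.012 ] len 0.0418 ang 36.6
side [277.6 331.3] 157 [0.5198 0.3722 0.012 ] len 0.0421 ang 53.7
tri [0.4527 0.3475 0.1378]
tri [0.5199 0.3691 0.0068]
tri [0.4046 0.258  0.0065]
tri [ 0.476   0.2841 -0.1222]
btn (array([371.13636364, 175.86363636]), array([367, 172,   9,   9,  66], dtype=int32)) (array([294.39583333, 164.77083333]), array([291, 162,   8,   7,  48], dtype=int32)) [ 0.5403 -0.125   0.0992]
blue [ 392  159   36   49 1614] [[0.602, -0.199, 0.054], [0.603, -0.315, 0.054], [0.445, -0.312, 0.054], [0.444, -0.197, 0.054]]
red [ 428  162   36   50 1639] [[0.594, -0.314, 0.054], [0.595, -0.43, 0.054], [0.433, -0.425, 0.054], [0.432, -0.312, 0.054]]
```

View pics/tc.png

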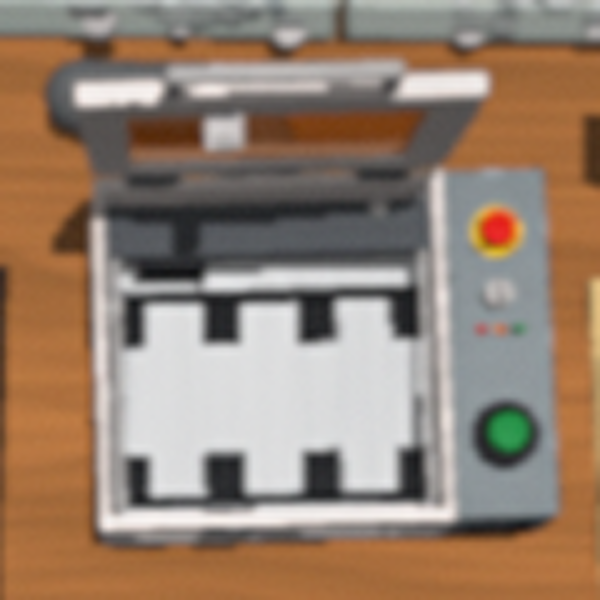

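View pics/sc.png

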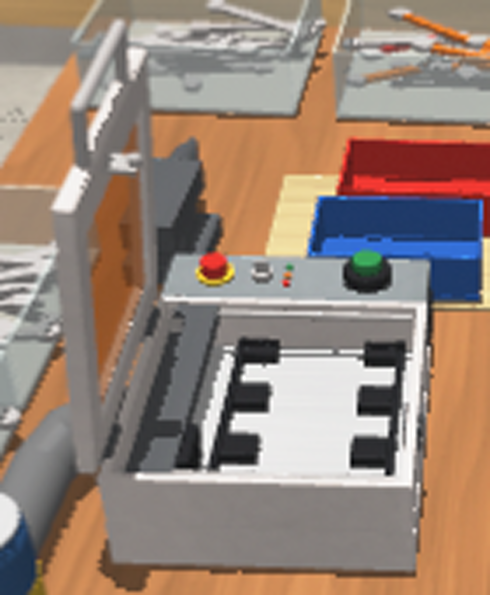

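The close-ups show the tub with the cradle bars clearly and the lid standing at about 90° or a little over. Next I'll make a motion helper, then look with the wrist camera.

```bash
cat >> h.py <<'E'
def plan(p,head,n,tilt_fix=True):
    """constant rows (scaled) bringing the tool to p, tool x at heading deg, pointing down"""
    s=r.read_state(); R0=R.from_quat(s['eef_rot']); h=np.radians(head)
    Rt=R.from_matrix(np.array([[np.cos(h),np.sin(h),0],[np.sin(h),-np.cos(h),0],[0,0,-1]]))
    rv=(R0.inv()*Rt).as_rotvec()/n
    M=sum((R0*R.from_rotvec(rv*k)).as_matrix() for k in range(n))
    d=np.linalg.solve(M,np.array(p)-s['ee_pos'])
    print('n',n,'pos',np.round(d/.2,4).tolist(),'rot',np.round(rv/np.pi,4).tolist(),'mm',round(np.linalg.norm(d)*1e3,1),'deg',round(np.degrees(np.linalg.norm(rv)),2))
E
python3 -c "
from h import *
plan([.5,.355,.28],218,10)"
```

```text
n 10 pos [-0.1475, -0.1483, -0.0289] rot [-0.0, -0.0, -0.0304] mm 42.2 deg 5.47
```

Emit:
play_rows(claw=[0,0,0,0,0], delta_pos=[[-0.148,-0.148,-0.029],[-0.148,-0.148,-0.029],[-0.148,-0.148,-0.029],[-0.148,-0.148,-0.029],[-0.148,-0.148,-0.029]], delta_rot=[[0,0,-0.0304],[0,0,-0.0304],[0,0,-0.0304],[0,0,-0.0304],[0,0,-0.0304]])

```text
time: 0.75
ee_pos: [0.3112, 0.4367, 0.252]
eef_rot: [-0.095, 0.995, 0.0, 0.0]
ft_force: [0.7, 0.9, 0.4]
width: 0.0868
grip_force: 0.0
```

Emit:
play_rows(claw=[0,0,0,0,0,0,0], delta_pos=[[-0.148,-0.148,-0.029],[-0.148,-0.148,-0.029],[-0.148,-0.148,-0.029],[-0.148,-0.148,-0.029],[-0.148,-0.148,-0.029],[0,0,0],[0,0,0]], delta_rot=[[0,0,-0.0304],[0,0,-0.0304],[0,0,-0.0304],[0,0,-0.0304],[0,0,-0.0304],[0,0,0],[0,0,0]])

```text
time: 1.45
ee_pos: [0.5014, 0.3555, 0.2801]
eef_rot: [-0.325, 0.946, -0.0, -0.0]
ft_force: [-1.7, 0.3, -0.6]
width: 0.0871
grip_force: 0.0
```

```bash
cat >> h.py <<'E'
def blobs(c,lo,hi,box=(0,0,640,400),amin=15):
    h=cv2.cvtColor(np.array(c['pixels']),cv2.COLOR_RGB2HSV);m=cv2.inRange(h,lo,hi)
    k=np.zeros_like(m);x0,y0,x1,y1=box;k[y0:y1,x0:x1]=m[y0:y1,x0:x1]
    n,l,stt,ce=cv2.connectedComponentsWithStats(k)
    out=[]
    for i in range(1,n):
        if stt[i,4]>=amin:
            p=np.argwhere(l==i)[:,::-1].astype(float)
            q=p-p.mean(0);w,v=np.linalg.eigh(q.T@q/len(q));out.append((ce[i],stt[i],v[:,1],np.sqrt(w)*3.46))
    return out
BL=((106,120,50),(125,255,255))
def bars(c,e,z):
    P=onz(c,[e[0],e[0]+e[2]*e[3][1]/2,e[0]-e[2]*e[3][1]/2],z);d=P[1]-P[2]
    print(e[0].round(1),e[1].tolist(),P[0].round(4),'len',np.linalg.norm(d).round(4),'ang',np.degrees(np.arctan2(d[1],d[0])).round(1))
E
python3 - <<'E'
from h import *
st();c=shot('wrist','w1.png')
for e in blobs(c,*BL,amin=60): bars(c,e,.012)
E
```

```text
t 1.45 p [0.5014 0.3555 0.2801] rpy [[-0.789, -0.615, -0.001], [-0.615, 0.789, -0.0], [0.001, 0.0, -1.0]] F [-1.7  0.3 -0.6] w 0.0871 g 0.0 j [-0.79  0.28  0.12  1.41 -0.03  1.45  1.57]
[310.3  73.1] [305, 57, 12, 33, 380] [0.4053 0.2576 0.012 ] len 0.0413 ang 37.8
[322.1 183.8] [315, 171, 15, 27, 239] [0.519  0.3666 0.012 ] len 0.0395 ang 53.6
[204.5 238. ] [185, 229, 31, 25, 248] [0.707  0.2713 0.012 ] len 0.052 ang -96.4
```

View pics/w1.png

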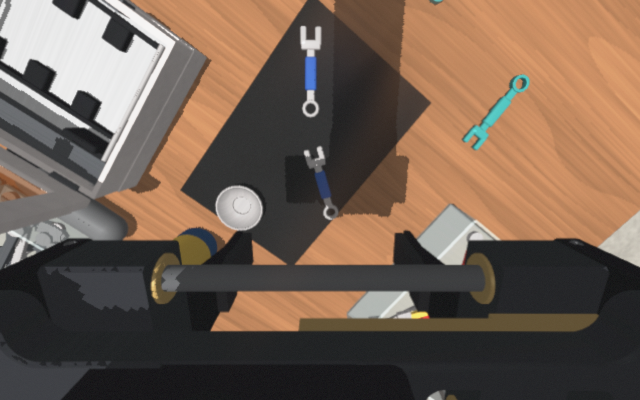

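The wrist view shows wrench B at (310,73) and wrench A at (322,184), plus the dish at (240,207) and the turquoise decoy at right. Wrist and top/side positions agree to about 2 mm. I'll grip B first.

```bash
python3 -c "
from h import *
plan([.405,.258,.08],218,7)"
```

```text
n 7 pos [0.0969, -0.0135, 0.143] rot [0.0, -0.0, 0.0] mm 34.6 deg 0.01
```

Emit:
play_rows(claw=[0,0,0,0,0,0,0,0], delta_pos=[[0.097,-0.0135,0.143],[0.097,-0.0135,0.143],[0.097,-0.0135,0.143],[0.097,-0.0135,0.143],[0.097,-0.0135,0.143],[0.097,-0.0135,0.143],[0.097,-0.0135,0.143],[0,0,0]], delta_rot=[[0,0,0],[0,0,0],[0,0,0],[0,0,0],[0,0,0],[0,0,0],[0,0,0],[0,0,0]])

```text
time: 2.3
ee_pos: [0.4011, 0.2552, 0.077]
eef_rot: [-0.327, 0.945, -0.001, -0.003]
ft_force: [-0.3, -0.2, 0.4]
width: 0.087
grip_force: 0.0
```

Emit:
play_rows(claw=[0.3,0.3,0.3,0.3,0.3,0.3], delta_pos=[[0,0,0.09],[0,0,0.09],[0,0,0.09],[0,0,0.06],[0,0,0.04],[0,0,0]], delta_rot=[[0,0,0],[0,0,0],[0,0,0],[0,0,0],[0,0,0],[0,0,0]])

```text
time: 2.9
ee_pos: [0.4052, 0.2577, 0.006]
eef_rot: [-0.326, 0.945, -0.0, -0.0]
ft_force: [-0.8, -0.2, -0.0]
width: 0.0615
grip_force: 0.0
```

Emit:
play_rows(claw=[1,1,1,1,1,1,1,1], delta_pos=[[0,0,0],[0,0,0],[0,0,0],[0,0,0],[0,0,0],[0,0,0],[0,0,0],[0,0,0]], delta_rot=[[0,0,0],[0,0,0],[0,0,0],[0,0,0],[0,0,0],[0,0,0],[0,0,0],[0,0,0]], squeeze=30)

```text
time: 3.7
ee_pos: [0.4056, 0.2575, 0.0064]
eef_rot: [-0.326, 0.945, 0.0, 0.0]
ft_force: [0.0, 0.4, 0.4]
width: 0.0152
grip_force: 30.0
```

```bash
python3 - <<'E'
from h import *
t=shot('top')
px=lambda u,v:(270+u/5,90+v/5)
print(onz(t,[px(98,527),px(448,522)],.085).round(4))
print(onz(t,[px(125,296),px(425,290),px(425,502),px(125,505)],.051).round(4))
print(onz(t,[px(95,85),px(490,85)],.29).round(4))
plan([.405,.258,.22],218,6)
E
```

```text
[[ 0.4773  0.1283  0.085 ]
 [ 0.4827 -0.0906  0.085 ]]
[[ 0.6319  0.1144  0.051 ]
 [ 0.6379 -0.0799  0.051 ]
 [ 0.4995 -0.0798  0.051 ]
 [ 0.4956  0.1126  0.051 ]]
[[ 0.6955  0.1245  0.29  ]
 [ 0.6979 -0.0901  0.29  ]]
n 6 pos [0.0001, 0.0007, -0.178] rot [0.0, 0.0, 0.0001] mm 35.6 deg 0.01
```

Emit:
play_rows(claw=[1,1,1,1,1,1,1,1], delta_pos=[[0,0,-0.06],[0,0,-0.12],[0,0,-0.178],[0,0,-0.178],[0,0,-0.178],[0,0,-0.178],[0,0,-0.178],[0,0,0]], delta_rot=[[0,0,0],[0,0,0],[0,0,0],[0,0,0],[0,0,0],[0,0,0],[0,0,0],[0,0,0]])

```text
time: 4.55
ee_pos: [0.4074, 0.2586, 0.226]
eef_rot: [-0.326, 0.945, 0.001, 0.004]
ft_force: [-0.1, 0.3, -0.7]
width: 0.0153
grip_force: 30.0
```

```bash
python3 - <<'E'
from h import *
st();plan([.585,.02,.24],181,10)
E
```

```text
t 4.55 p [0.4074 0.2586 0.226 ] rpy [[-0.788, -0.616, 0.006], [-0.616, 0.788, 0.005], [-0.008, 0.0, -1.0]] F [-0.1  0.3 -0.7] w 0.0153 g 29.97169464826584 j [-0.77  0.01  0.11  1.83 -0.    1.3   1.58]
n 10 pos [-0.0399, -0.1459, -0.0069] rot [0.0001, 0.0003, 0.0206] mm 30.3 deg 3.7
```

Emit:
play_rows(claw=[1,1,1,1,1], delta_pos=[[-0.04,-0.146,-0.007],[-0.04,-0.146,-0.007],[-0.04,-0.146,-0.007],[-0.04,-0.146,-0.007],[-0.04,-0.146,-0.007]], delta_rot=[[0,0,0.0206],[0,0,0.0206],[0,0,0.0206],[0,0,0.0206],[0,0,0.0206]])

```text
time: 5.05
ee_pos: [0.5144, 0.1516, 0.2272]
eef_rot: [-0.168, 0.986, -0.0, -0.0]
ft_force: [-0.2, 0.6, -1.0]
width: 0.0152
grip_force: 30.0
```

Emit:
play_rows(claw=[1,1,1,1,1,1,1,1], delta_pos=[[-0.04,-0.146,-0.007],[-0.04,-0.146,-0.007],[-0.04,-0.146,-0.007],[-0.04,-0.146,-0.007],[-0.04,-0.146,-0.007],[0,0,0],[0,0,0],[0,0,0]], delta_rot=[[0,0,0.0206],[0,0,0.0206],[0,0,0.0206],[0,0,0.0206],[0,0,0.0206],[0,0,0],[0,0,0],[0,0,0]])

```text
time: 5.85
ee_pos: [0.583, 0.02, 0.2341]
eef_rot: [-0.009, 1.0, 0.0, -0.0]
ft_force: [-0.2, 1.0, -0.1]
width: 0.0155
grip_force: 30.0
```

```bash
python3 - <<'E'
from h import *
st();c=shot('wrist','w2.png');np.savez('w2.npz',T=c['T'],K=c['camera_matrix'],D=c['D'])
for e in blobs(c,*BL,amin=60): print(e[0],e[1],onz(c,[e[0]],.24)[0])
E
```

```text
t 5.85 p [0.583  0.02   0.2341] rpy [[-1.0, -0.019, -0.001], [-0.019, 1.0, 0.001], [0.001, 0.001, -1.0]] F [-0.2  1.  -0.1] w 0.0155 g 29.97174382209778 j [-0.45  0.24  0.41  1.58 -0.1   1.34  1.56]
[ 93.6807906  126.51362873] [   20    57   142   143 15482] [ 0.5140582  -0.10285373  0.24      ]
[590.11677282 133.43312102] [574 119  32  29 471] [0.51288764 0.15981286 0.24      ]
[323.50411711 241.84354986] [ 311  216   25   49 1093] [0.57795921 0.01961911 0.24      ]
[484.93434343 259.77777778] [469 255  34   9 198] [0.58788466 0.11724656 0.24      ]
[524.35068493 320.04931507] [512 306  24  25 365] [0.63014119 0.14992399 0.24      ]
```

View pics/w2.png

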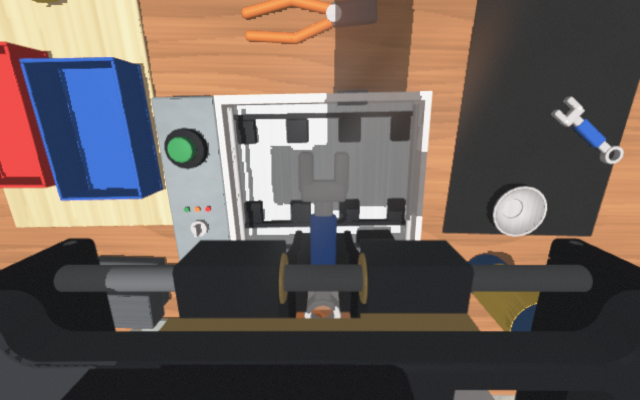

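The wrist view shows the held wrench in line at (323,242), the tub with its eight cradle blocks (front row v≈128, rear row v≈213), the button at (182,150), and wrench A at (590,133). Next I'll measure the blocks.

```bash
python3 - <<'E'
from h import *
im=cv2.imread('pics/w2.png');z=np.load('w2.npz');c=dict(T=z['T'],camera_matrix=z['K'],D=z['D'])
g=im.max(2);sub=im[85:250,205:445]
print(np.percentile(g[95:235,225:425],[2,5,10,20]))
m=(g<40).astype(np.uint8)*255;m[:95]=0;m[236:]=0;m[:,:232]=0;m[:,425:]=0
n,l,s,ce=cv2.connectedComponentsWithStats(m)
for i in range(1,n):
    if s[i,4]>25: print(s[i],ce[i].round(1),onz(c,[ce[i]],.051)[0].round(4))
cv2.imwrite('pics/w2c.png',np.hstack([cv2.resize(sub,None,fx=3.3,fy=3.3,interpolation=cv2.INTER_CUBIC)]))
E
```

```text
[ 46.  57.  67. 104.]
[239 116   6  27  82] [241.4 128.9] [ 0.5212 -0.0769  0.051 ]
[246 202   7  25 100] [249.8 213.2] [ 0.6251 -0.0726  0.051 ]
[358 231  33   5 151] [373.4 233.1] [0.6493 0.0861 0.051 ]
```

View pics/w2c.png

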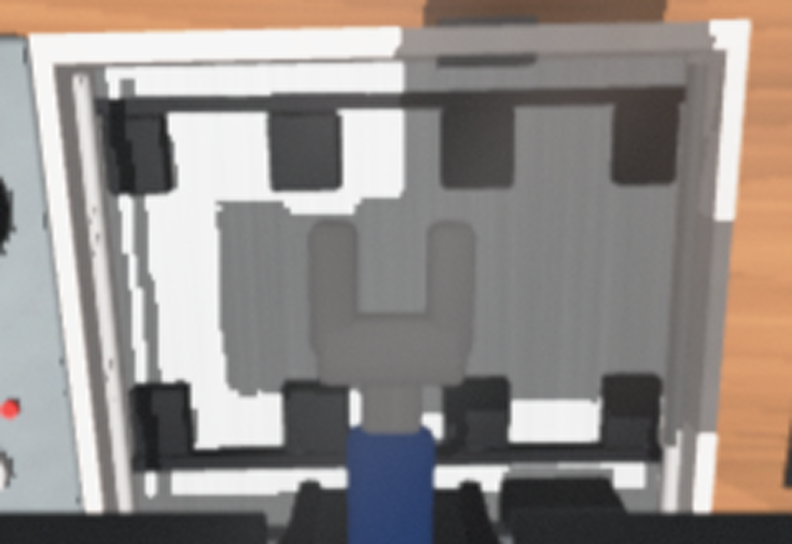

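```bash
python3 - <<'E'
from h import *
z=np.load('w2.npz');c=dict(T=z['T'],camera_matrix=z['K'],D=z['D'])
px=lambda u,v:(205+(u+.5)/3.3-.5,85+(v+.5)/3.3-.5)
print('cam',c['T'][:3,3].round(3))
print('ends z.04',onz(c,[px(390,111),px(400,444),px(220,111),px(560,111),px(245,446),px(555,442)],.04).round(4))
f=[onz(c,[px(a,150)],.051)[0] for a in(139,305.5,478,646)]
q=[onz(c,[px(a,415)],.051)[0] for a in(160,317,478,632)]
print(np.round(f,4));print(np.round(q,4))
for nm,rr in(('f',f),('r',q)):
    print(nm,[((rr[i]+rr[i+1])/2).round(4).tolist() for i in range(3)])
E
```

```text
cam [0.508 0.018 0.397]
ends z.04 [[ 0.5076  0.018   0.04  ]
 [ 0.6353  0.0243  0.04  ]
 [ 0.5087 -0.0435  0.04  ]
 [ 0.5065  0.0795  0.04  ]
 [ 0.6373 -0.0376  0.04  ]
 [ 0.6333  0.0862  0.04  ]]
[[ 0.5225 -0.0707  0.051 ]
 [ 0.5214 -0.0117  0.051 ]
 [ 0.5203  0.0495  0.051 ]
 [ 0.5193  0.109   0.051 ]]
[[ 0.6212 -0.0682  0.051 ]
 [ 0.6201 -0.008   0.051 ]
 [ 0.619   0.0538  0.051 ]
 [ 0.6179  0.1129  0.051 ]]
f [[0.522, -0.0412, 0.051], [0.5209, 0.0189, 0.051], [0.5198, 0.0792, 0.051]]
r [[0.6207, -0.0381, 0.051], [0.6196, 0.0229, 0.051], [0.6185, 0.0833, 0.051]]
```

```bash
python3 - <<'E'
from h import *
st();plan([.5705,.083,.11],181.7,6)
E
```

```text
t 5.9 p [0.583  0.0201 0.2342] rpy [[-1.0, -0.019, -0.001], [-0.019, 1.0, 0.001], [0.001, 0.001, -1.0]] F [ 0.8  1.  -1.6] w 0.0154 g 29.971796572208405 j [-0.45  0.24  0.41  1.58 -0.1   1.34  1.56]
n 6 pos [0.0092, 0.0526, 0.1035] rot [0.0, -0.0, -0.0006] mm 23.3 deg 0.1
```

Emit:
play_rows(claw=[1,1,1,1,1,1,1,1], delta_pos=[[0.0092,0.0526,0.1035],[0.0092,0.0526,0.1035],[0.0092,0.0526,0.1035],[0.0092,0.0526,0.1035],[0.0092,0.0526,0.1035],[0.0092,0.0526,0.1035],[0,0,0],[0,0,0]], delta_rot=[[0,0,-0.0006],[0,0,-0.0006],[0,0,-0.0006],[0,0,-0.0006],[0,0,-0.0006],[0,0,-0.0006],[0,0,0],[0,0,0]])

```text
time: 6.7
ee_pos: [0.5709, 0.0821, 0.1106]
eef_rot: [-0.015, 1.0, -0.0, -0.0]
ft_force: [-0.1, -0.8, 0.2]
width: 0.0153
grip_force: 30.0
```

```bash
python3 - <<'E'
from h import *
st();plan([.5705,.083,.0445],181.7,5)
c=shot('wrist','w3.png');im=cv2.imread('pics/w3.png')
cv2.imwrite('pics/w3c.png',cv2.resize(im[60:290,180:460],None,fx=2.5,fy=2.5,interpolation=cv2.INTER_CUBIC))
E
```

```text
t 6.7 p [0.5709 0.0821 0.1106] rpy [[-1.0, -0.03, -0.0], [-0.03, 1.0, -0.0], [0.0, -0.0, -1.0]] F [-0.1 -0.8  0.2] w 0.0153 g 29.97161239385605 j [-0.52  0.32  0.35  1.74 -0.12  1.1   1.48]
n 5 pos [0.0004, 0.0009, 0.0661] rot [-0.0, -0.0, 0.0] mm 13.2 deg 0.0
```

View pics/w3c.png

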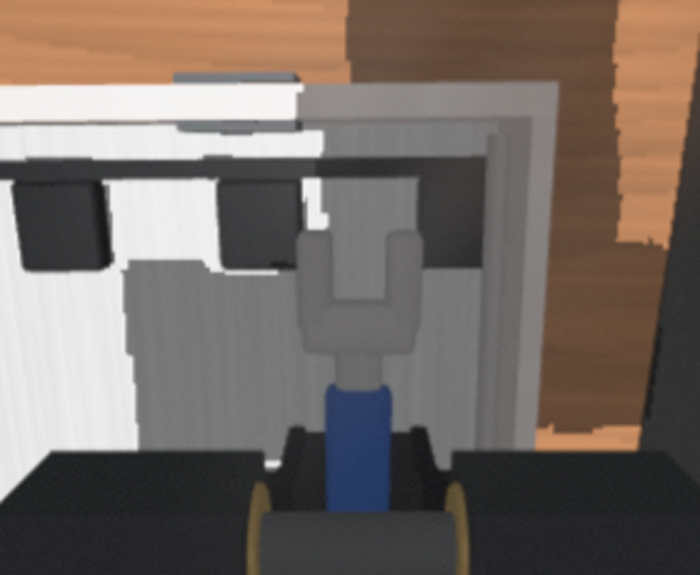

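Close-up: the wrench head, centred at u≈360, sits midway between the pocket's blocks (302 to 418). I'll lower it and release.

Emit:
play_rows(claw=[1,1,1,1,1,1,1], delta_pos=[[0,0.001,0.07],[0,0.001,0.07],[0,0.001,0.07],[0,0.001,0.06],[0,0,0.04],[0,0,0.02],[0,0,0]], delta_rot=[[0,0,0],[0,0,0],[0,0,0],[0,0,0],[0,0,0],[0,0,0],[0,0,0]])

```text
time: 7.45
ee_pos: [0.571, 0.0824, 0.044]
eef_rot: [-0.014, 1.0, 0.0, -0.0]
ft_force: [0.1, -0.8, -0.7]
width: 0.0154
grip_force: 30.0
```

```bash
python3 - <<'E'
from h import *
st()
E
```

```text
t 7.45 p [0.571  0.0824 0.044 ] rpy [[-1.0, -0.028, -0.0], [-0.028, 1.0, 0.0], [0.0, 0.0, -1.0]] F [ 0.1 -0.8 -0.7] w 0.0154 g 29.971725046634674 j [-0.5   0.4   0.34  1.8  -0.16  0.97  1.5 ]
```

Release, then rise and look.

Emit:
play_rows(claw=[0.55,0.55,0.55,0.55,0.55,0.55], delta_pos=[[0,0,0],[0,0,0],[0,0,0],[0,0,0],[0,0,0],[0,0,0]], delta_rot=[[0,0,0],[0,0,0],[0,0,0],[0,0,0],[0,0,0],[0,0,0]])

```text
time: 8.05
ee_pos: [0.571, 0.0825, 0.0441]
eef_rot: [-0.014, 1.0, 0.0, 0.0]
ft_force: [0.4, -0.2, -0.0]
width: 0.039
grip_force: 0.0
```

Emit:
play_rows(claw=[0.55,0.55,0.55,0.55,0.55,0.55,0.55,0.55], delta_pos=[[0,0,-0.05],[0,0,-0.1],[0,0,-0.18],[0,0,-0.18],[0,0,-0.18],[0,0,-0.18],[0,0,-0.1],[0,0,0]], delta_rot=[[0,0,0],[0,0,0],[0,0,0],[0,0,0],[0,0,0],[0,0,0],[0,0,0],[0,0,0]])

```text
time: 8.85
ee_pos: [0.5725, 0.0825, 0.2423]
eef_rot: [-0.014, 1.0, 0.001, 0.003]
ft_force: [0.3, 0.2, -0.1]
width: 0.0388
grip_force: 0.0
```

```bash
python3 - <<'E'
from h import *
st()
w,t,s=shot('wrist','w4.png'),shot('top','t4.png'),shot('side','s4.png')
print('W');[bars(w,e,.049) for e in blobs(w,*BL,amin=60)]
print('T');[bars(t,e,.049) for e in blobs(t,*BL,(270,90,360,210),12)];[bars(t,e,.012) for e in blobs(t,*BL,(200,140,272,245),12)]
print('S');[bars(s,e,.012) for e in blobs(s,*BL,(210,170,370,360),30)]
plan([.519,.3675,.20],234,12)
E
```

```text
t 8.85 p [0.5725 0.0825 0.2423] rpy [[-1.0, -0.028, 0.006], [-0.028, 1.0, 0.002], [-0.006, 0.002, -1.0]] F [ 0.3  0.2 -0.1] w 0.0388 g 0.0 j [-0.54  0.22  0.37  1.58 -0.08  1.35  1.44]
W
[ 52.1 133.4] [0, 64, 115, 138, 13597] [ 0.5252 -0.2443  0.049 ] len 0.1544 ang 2.2
[535.7 140.9] [520, 127, 31, 28, 417] [0.5179 0.3391 0.049 ] len 0.0376 ang -124.8
T
[217.7 184.7] [211, 179, 14, 12, 87] [0.5185 0.3682 0.012 ] len 0.0411 ang 54.6
S
[319.7 172.3] [313, 170, 14, 6, 76] [ 0.4718 -0.2155  0.012 ] len 0.0443 ang 0.2
[277.6 331.3] [269, 323, 19, 19, 157] [0.5198 0.3722 0.012 ] len 0.0421 ang 53.7
n 12 pos [-0.0332, 0.1205, 0.0156] rot [0.0, -0.0, -0.0242] mm 25.2 deg 4.36
```

Emit:
play_rows(claw=[0.3,0.3,0.3,0.3,0.3,0.3], delta_pos=[[-0.033,0.1205,0.0156],[-0.033,0.1205,0.0156],[-0.033,0.1205,0.0156],[-0.033,0.1205,0.0156],[-0.033,0.1205,0.0156],[-0.033,0.1205,0.0156]], delta_rot=[[0,0,-0.0242],[0,0,-0.0242],[0,0,-0.0242],[0,0,-0.0242],[0,0,-0.0242],[0,0,-0.0242]])

```text
time: 9.6
ee_pos: [0.5776, 0.2316, 0.2176]
eef_rot: [-0.241, 0.97, -0.0, -0.001]
ft_force: [-0.3, -0.7, -0.0]
width: 0.0608
grip_force: 0.0
```

Emit:
play_rows(claw=[0.3,0.3,0.3,0.3,0.3,0.3,0.3,0.3], delta_pos=[[-0.033,0.1205,0.0156],[-0.033,0.1205,0.0156],[-0.033,0.1205,0.0156],[-0.033,0.1205,0.0156],[-0.033,0.1205,0.0156],[-0.033,0.1205,0.0156],[0,0,0],[0,0,0]], delta_rot=[[0,0,-0.0242],[0,0,-0.0242],[0,0,-0.0242],[0,0,-0.0242],[0,0,-0.0242],[0,0,-0.0242],[0,0,0],[0,0,0]])

```text
time: 10.4
ee_pos: [0.5186, 0.3674, 0.1994]
eef_rot: [-0.453, 0.891, -0.0, -0.001]
ft_force: [0.9, -1.0, -0.0]
width: 0.0609
grip_force: 0.0
```

```bash
python3 - <<'E'
from h import *
st()
s,t=shot('side','s5.png'),shot('top','t5.png')
print('T');[bars(t,e,.049) for e in blobs(t,*BL,(280,90,360,210),12)];[bars(t,e,.012) for e in blobs(t,*BL,(200,140,272,245),12)]
print('S');[bars(s,e,.012) for e in blobs(s,*BL,(210,250,370,360),30)];[bars(s,e,.049) for e in blobs(s,*BL,(215,180,310,250),8)]
plan([.519,.3675,.006],234,6)
E
```

```text
t 10.4 p [0.5186 0.3674 0.1994] rpy [[-0.589, -0.808, -0.002], [-0.808, 0.589, -0.001], [0.002, 0.0, -1.0]] F [ 0.9 -1.  -0. ] w 0.0609 g 0.0 j [-0.77  0.37  0.11  1.47 -0.04  1.31  1.85]
T
[305.  168.5] [304, 163, 3, 12, 36] [0.5693 0.0814 0.049 ] len 0.039 ang -179.4
S
[277.8 331.4] [269, 323, 19, 19, 154] [0.5194 0.3724 0.012 ] len 0.042 ang 54.3
n 6 pos [-0.0006, 0.0012, 0.1617] rot [-0.0, -0.0001, -0.0002] mm 32.3 deg 0.04
```

Emit:
play_rows(claw=[0.3,0.3,0.3,0.3,0.3,0.3,0.3,0.3], delta_pos=[[-0.003,0.004,0.19],[0,0.003,0.19],[0,0,0.19],[0,0,0.17],[0,0,0.13],[0,0,0.07],[0,0,0.027],[0,0,0]], delta_rot=[[0,0,0],[0,0,0],[0,0,0],[0,0,0],[0,0,0],[0,0,0],[0,0,0],[0,0,0]])

```text
time: 11.3
ee_pos: [0.519, 0.3685, 0.0075]
eef_rot: [-0.453, 0.892, -0.0, 0.0]
ft_force: [-0.4, -1.0, 0.6]
width: 0.0611
grip_force: 0.0
```

Emit:
play_rows(claw=[1,1,1,1,1,1,1,1], delta_pos=[[0,0,0],[0,0,0],[0,0,0],[0,0,0],[0,0,0],[0,0,0],[0,0,0],[0,0,0]], delta_rot=[[0,0,0],[0,0,0],[0,0,0],[0,0,0],[0,0,0],[0,0,0],[0,0,0],[0,0,0]], squeeze=30)

```text
time: 12.1
ee_pos: [0.5186, 0.3688, 0.0073]
eef_rot: [-0.453, 0.891, 0.0, 0.0]
ft_force: [-0.3, -0.0, 0.6]
width: 0.0154
grip_force: 30.0
```

Emit:
play_rows(claw=[1,1,1,1,1,1,1,1], delta_pos=[[0,0,-0.06],[0,0,-0.12],[0,0,-0.178],[0,0,-0.178],[0,0,-0.178],[0,0,-0.178],[0,0,-0.178],[0,0,0]], delta_rot=[[0,0,0],[0,0,0],[0,0,0],[0,0,0],[0,0,0],[0,0,0],[0,0,0],[0,0,0]])

```text
time: 12.9
ee_pos: [0.5204, 0.37, 0.2281]
eef_rot: [-0.453, 0.891, 0.001, 0.004]
ft_force: [0.2, -0.1, -1.1]
width: 0.0154
grip_force: 30.0
```

```bash
python3 - <<'E'
from h import *
st();plan([.5715,.021,.22],181.7,14)
E
```

```text
t 12.9 p [0.5204 0.37   0.2281] rpy [[-0.589, -0.808, 0.007], [-0.808, 0.589, 0.006], [-0.009, -0.002, -1.0]] F [ 0.2 -0.1 -1.1] w 0.0154 g 29.998632073402405 j [-0.77  0.35  0.11  1.43 -0.04  1.35  1.85]
n 14 pos [0.0475, -0.1215, 0.0027] rot [0.0, 0.0002, 0.0207] mm 26.1 deg 3.73
```

Emit:
play_rows(claw=[1,1,1,1,1,1,1], delta_pos=[[0.0475,-0.1215,0],[0.0475,-0.1215,0],[0.0475,-0.1215,0],[0.0475,-0.1215,0],[0.0475,-0.1215,0],[0.0475,-0.1215,0],[0.0475,-0.1215,0]], delta_rot=[[0,0,0.0207],[0,0,0.0207],[0,0,0.0207],[0,0,0.0207],[0,0,0.0207],[0,0,0.0207],[0,0,0.0207]])

```text
time: 13.6
ee_pos: [0.585, 0.1977, 0.2213]
eef_rot: [-0.237, 0.971, 0.0, -0.0]
ft_force: [0.4, -0.3, -0.7]
width: 0.0155
grip_force: 30.0
```

Emit:
play_rows(claw=[1,1,1,1,1,1,1,1], delta_pos=[[0.0475,-0.1215,0],[0.0475,-0.1215,0],[0.0475,-0.1215,0],[0.0475,-0.1215,0],[0.0475,-0.1215,0],[0.0475,-0.1215,0],[0.0475,-0.1215,0],[0,0,0]], delta_rot=[[0,0,0.0207],[0,0,0.0207],[0,0,0.0207],[0,0,0.0207],[0,0,0.0207],[0,0,0.0207],[0,0,0.0207],[0,0,0]])

```text
time: 14.4
ee_pos: [0.5687, 0.0142, 0.2217]
eef_rot: [-0.01, 1.0, -0.001, 0.0]
ft_force: [-1.0, -0.3, -0.9]
width: 0.0155
grip_force: 30.0
```

```bash
python3 - <<'E'
from h import *
st();plan([.5715,.021,.06],181.7,5)
c=shot('wrist','w6.png')
for e in blobs(c,*BL,(290,150,360,265),60): print(e[0],e[1])
E
```

```text
t 14.4 p [0.5687 0.0142 0.2217] rpy [[-1.0, -0.02, 0.0], [-0.02, 1.0, -0.001], [-0.0, -0.001, -1.0]] F [-1.  -0.3 -0.9] w 0.0155 g 29.998827874660492 j [-0.46  0.21  0.41  1.64 -0.09  1.31  1.56]
n 5 pos [-0.003, 0.0068, 0.1617] rot [-0.0001, 0.0, -0.0006] mm 32.4 deg 0.11
[323.63273073 242.51855376] [ 311  216   25   49 1051]
```

Emit:
play_rows(claw=[1,1,1,1,1,1], delta_pos=[[-0.003,0.007,0.12],[-0.003,0.007,0.12],[-0.003,0.007,0.12],[-0.003,0.007,0.12],[-0.003,0.006,0.12],[0,0,0]], delta_rot=[[0,0,-0.0006],[0,0,-0.0006],[0,0,-0.0006],[0,0,-0.0006],[0,0,-0.0006],[0,0,0]])

```text
time: 15.05
ee_pos: [0.5703, 0.0273, 0.0982]
eef_rot: [-0.02, 1.0, -0.0, -0.003]
ft_force: [0.1, -0.6, -1.3]
width: 0.0153
grip_force: 30.0
```

```bash
python3 - <<'E'
from h import *
st();plan([.571,.021,.0455],181.7,5)
E
```

```text
t 15.05 p [0.5703 0.0273 0.0982] rpy [[-0.999, -0.041, -0.005], [-0.041, 0.999, -0.001], [0.005, -0.0, -1.0]] F [ 0.1 -0.6 -1.3] w 0.0153 g 29.998699128627777 j [-0.45  0.33  0.38  1.77 -0.14  1.08  1.59]
n 5 pos [-0.0007, -0.0063, 0.0527] rot [-0.0, -0.0003, 0.0007] mm 10.6 deg 0.14
```

Emit:
play_rows(claw=[1,1,1], delta_pos=[[0,-0.031,0.04],[0,0,0],[0,0,0]], delta_rot=[[0,0,0.003],[0,0,0],[0,0,0]])

```text
time: 15.35
ee_pos: [0.5732, 0.02, 0.0942]
eef_rot: [-0.015, 1.0, 0.0, 0.001]
ft_force: [0.2, -0.6, -0.6]
width: 0.0152
grip_force: 30.0
```

```bash
python3 - <<'E'
from h import *
st();plan([.571,.021,.0455],181.7,4)
E
```

```text
t 15.35 p [0.5732 0.02   0.0942] rpy [[-1.0, -0.03, 0.001], [-0.03, 1.0, 0.0], [-0.001, 0.0, -1.0]] F [ 0.2 -0.6 -0.6] w 0.0152 g 29.99875545501709 j [-0.44  0.34  0.39  1.77 -0.14  1.06  1.6 ]
n 4 pos [0.0028, 0.0013, 0.0609] rot [0.0, 0.0001, -0.0] mm 12.2 deg 0.02
```

Emit:
play_rows(claw=[1,1,1,1,1,1,1], delta_pos=[[0.003,0.001,0.06],[0.003,0.001,0.06],[0.003,0.001,0.055],[0.002,0.001,0.04],[0,0,0.028],[0,0,0],[0,0,0]], delta_rot=[[0,0,0],[0,0,0],[0,0,0],[0,0,0],[0,0,0],[0,0,0],[0,0,0]])

```text
time: 16.05
ee_pos: [0.5706, 0.0211, 0.0445]
eef_rot: [-0.015, 1.0, 0.0, 0.0]
ft_force: [-0.1, 0.2, -1.0]
width: 0.0155
grip_force: 30.0
```

Emit:
play_rows(claw=[0.55,0.55,0.55,0.55,0.55,0.55], delta_pos=[[0,0,0],[0,0,0],[0,0,0],[0,0,0],[0,0,0],[0,0,0]], delta_rot=[[0,0,0],[0,0,0],[0,0,0],[0,0,0],[0,0,0],[0,0,0]])

```text
time: 16.65
ee_pos: [0.5705, 0.0211, 0.0447]
eef_rot: [-0.015, 1.0, 0.0, 0.0]
ft_force: [-0.3, -0.5, 0.5]
width: 0.0386
grip_force: 0.0
```

Emit:
play_rows(claw=[0.55,0.55,0.55,0.55,0.55,0.55,0.55,0.55], delta_pos=[[0,0,-0.05],[0,0,-0.1],[0,0,-0.18],[0,0,-0.18],[0.1,0,-0.2],[0.2,0,-0.18],[0.2,0,-0.1],[0.1,0,0]], delta_rot=[[0,0,0],[0,0,0],[0,0,0],[0,0,0],[0,0,0],[0,0,0],[0,0,0],[0,0,0]])

```text
time: 17.45
ee_pos: [0.4525, 0.0172, 0.2438]
eef_rot: [-0.015, 1.0, 0.001, 0.003]
ft_force: [0.5, 0.5, -0.3]
width: 0.0392
grip_force: 0.0
```

```bash
python3 - <<'E'
from h import *
st()
s,t=shot('side','s7.png'),shot('top','t7.png')
print('T');[bars(t,e,.049) for e in blobs(t,*BL,(280,90,360,210),12)]
print('S');[bars(s,e,.049) for e in blobs(s,(100,60,20),(125,255,255),(225,180,310,235),8)]
# lid ends in the two views
im=cv2.imread('pics/s7.png')
cv2.imwrite('pics/s7c.png',cv2.resize(im[70:260,180:340],None,fx=3.1,fy=3.1,interpolation=cv2.INTER_CUBIC))
E
```

```text
t 17.45 p [0.4525 0.0172 0.2438] rpy [[-1.0, -0.03, 0.005], [-0.03, 1.0, 0.002], [-0.005, 0.002, -1.0]] F [ 0.5  0.5 -0.3] w 0.0392 g 0.0 j [-0.53 -0.09  0.37  1.88  0.03  1.34  1.43]
T
[305.4 168.5] [304, 163, 4, 12, 46] [0.5694 0.08   0.049 ] len 0.0377 ang -179.4
S
[277.3 210.7] [270, 208, 16, 6, 88] [0.5717 0.0271 0.049 ] len 0.0428 ang 0.1
[273.9 223.7] [267, 223, 16, 3, 28] [0.5726 0.08   0.049 ] len 0.0429 ang -1.1
```

View pics/s7c.png

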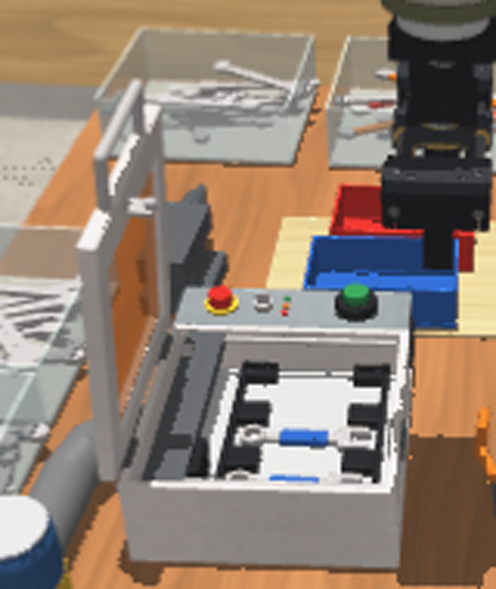

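Side crop: both wrenches lie flat in the middle cradle (303,437) and the left cradle (297,480). The pull bar is at the top of the near-vertical lid, from (140,85) to (100,160). I'll triangulate the bar.

```bash
python3 - <<'E'
from h import *
t,s=shot('top'),shot('side')
pt=lambda u,v:(270+u/5,90+v/5); ps=lambda u,v:(180+u/3.1,70+v/3.1)
L=tri(t,pt(168,72),s,ps(100,158)); Rr=tri(t,pt(405,68),s,ps(139,87)); M=tri(t,pt(286,70),s,ps(119,122))
print(L.round(4),Rr.round(4),M.round(4))
im=cv2.imread('pics/t7.png');cv2.imwrite('pics/t7c.png',np.vstack([cv2.resize(im[90:140,270:380],None,fx=7,fy=5)]))
im=cv2.imread('pics/s7.png')
cv2.imwrite('pics/both.png',np.hstack([cv2.resize(cv2.imread('pics/t7.png')[90:140,275:375],None,fx=5,fy=5,interpolation=cv2.INTER_CUBIC),cv2.resize(im[90:150,200:250],(250,250),interpolation=cv2.INTER_CUBIC)]))
E
```

```text
[0.6848 0.0841 0.3466] [ 0.6898 -0.0389  0.3419] [0.6881 0.023  0.3432]
```

View pics/both.png

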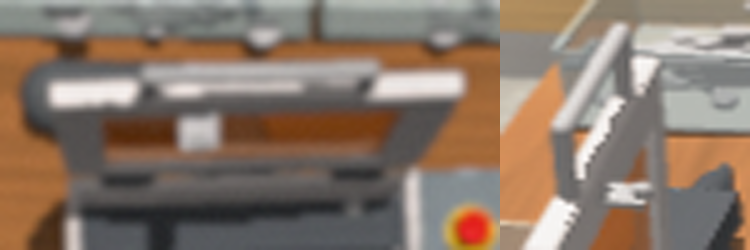

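The enlargement confirms the bar's ends at top pixels (304,104) to (351,104). The bar's middle is about (0.688, 0.023, 0.343).

```bash
python3 - <<'E'
from h import *
plan([.54,.022,.41],91.7,12)
E
```

```text
n 12 pos [-0.0296, 0.0271, -0.0704] rot [0.0, 0.0, 0.0417] mm 16.2 deg 7.5
```

Emit:
play_rows(claw=[0.3,0.3,0.3,0.3,0.3,0.3], delta_pos=[[-0.03,0.027,-0.07],[-0.03,0.027,-0.07],[-0.03,0.027,-0.07],[-0.03,0.027,-0.07],[-0.03,0.027,-0.07],[-0.03,0.027,-0.07]], delta_rot=[[0,0,0.0417],[0,0,0.0417],[0,0,0.0417],[0,0,0.0417],[0,0,0.0417],[0,0,0.0417]])

```text
time: 18.25
ee_pos: [0.4973, 0.0377, 0.3242]
eef_rot: [0.371, 0.928, -0.001, -0.0]
ft_force: [-0.4, 0.8, 0.0]
width: 0.0604
grip_force: 0.0
```

Emit:
play_rows(claw=[0.3,0.3,0.3,0.3,0.3,0.3,0.3,0.3], delta_pos=[[-0.03,0.027,-0.07],[-0.03,0.027,-0.07],[-0.03,0.027,-0.07],[-0.03,0.027,-0.07],[-0.03,0.027,-0.07],[-0.03,0.027,-0.07],[0,0,0],[0,0,0]], delta_rot=[[0,0,0.0417],[0,0,0.0417],[0,0,0.0417],[0,0,0.0417],[0,0,0.0417],[0,0,0.0417],[0,0,0],[0,0,0]])

```text
time: 19.05
ee_pos: [0.541, 0.0214, 0.4072]
eef_rot: [0.696, 0.719, -0.001, -0.0]
ft_force: [0.8, 0.4, 1.1]
width: 0.0609
grip_force: 0.0
```

```bash
python3 - <<'E'
from h import *
st();plan([.688,.022,.41],91.7,5)
E
```

```text
t 19.05 p [0.541  0.0214 0.4072] rpy [[-0.033, 0.999, -0.001], [0.999, 0.033, -0.001], [-0.001, -0.001, -1.0]] F [0.8 0.4 1.1] w 0.0609 g 0.0 j [-0.5   0.11  0.42  1.36 -0.04  1.68 -0.05]
n 5 pos [-0.004, 0.147, -0.0029] rot [-0.0001, 0.0, 0.0002] mm 29.4 deg 0.04
```

Emit:
play_rows(claw=[0.3,0.3,0.3,0.3,0.3,0.3,0.3], delta_pos=[[-0.004,0.147,-0.003],[-0.004,0.147,-0.003],[-0.004,0.147,-0.003],[-0.004,0.147,-0.003],[-0.004,0.147,-0.003],[0,0,0],[0,0,0]], delta_rot=[[0,0,0],[0,0,0],[0,0,0],[0,0,0],[0,0,0],[0,0,0],[0,0,0]])

```text
time: 19.75
ee_pos: [0.6878, 0.0216, 0.4091]
eef_rot: [0.696, 0.718, -0.001, -0.001]
ft_force: [0.5, 0.7, 1.0]
width: 0.0608
grip_force: 0.0
```

Emit:
play_rows(claw=[0.3,0.3,0.3,0.3,0.3,0.3], delta_pos=[[0,0,0.1],[0,0,0.1],[0,0,0.1],[0,0,0.1],[0,0,0],[0,0,0]], delta_rot=[[0,0,0],[0,0,0],[0,0,0],[0,0,0],[0,0,0],[0,0,0]])

```text
time: 20.35
ee_pos: [0.687, 0.0218, 0.3323]
eef_rot: [0.696, 0.718, 0.0, 0.0]
ft_force: [0.2, 0.3, -0.1]
width: 0.061
grip_force: 0.0
```

Emit:
play_rows(claw=[1,1,1,1,1,1,1,1], delta_pos=[[0,0,0],[0,0,0],[0,0,0],[0,0,0],[0,0,0],[0,0,0],[0,0,0],[0,0,0]], delta_rot=[[0,0,0],[0,0,0],[0,0,0],[0,0,0],[0,0,0],[0,0,0],[0,0,0],[0,0,0]], squeeze=10)

```text
time: 21.15
ee_pos: [0.6875, 0.0216, 0.3311]
eef_rot: [0.697, 0.717, -0.0, -0.0]
ft_force: [-0.5, 0.5, 0.0]
width: 0.0097
grip_force: 10.0
```

```bash
python3 - <<'E'
from h import *
st()
E
```

```text
t 21.15 p [0.6875 0.0216 0.3311] rpy [[-0.029, 1.0, -0.0], [1.0, 0.029, 0.0], [0.0, -0.0, -1.0]] F [-0.5  0.5  0. ] w 0.0097 g 9.998935908079147 j [-0.38  0.47  0.45  1.09 -0.2   1.61  0.05]
```

Emit:
play_rows(claw=[1,1,1,1,1], delta_pos=[[0,-0.113,0.012],[0,-0.112,0.022],[0,-0.1095,0.0315],[0,-0.106,0.041],[0,0,0]], delta_rot=[[0,0,0],[0,0,0],[0,0,0],[0,0,0],[0,0,0]], squeeze=20)

```text
time: 21.65
ee_pos: [0.5976, 0.0183, 0.3092]
eef_rot: [0.697, 0.717, -0.001, -0.001]
ft_force: [-0.4, -3.0, -3.9]
width: 0.0091
grip_force: 20.0
```

```bash
python3 - <<'E'
from h import *
st()
E
```

```text
t 21.65 p [0.5976 0.0183 0.3092] rpy [[-0.028, 1.0, -0.002], [1.0, 0.028, 0.0], [0.0, -0.002, -1.0]] F [-0.4 -3.  -3.9] w 0.0091 g 19.972296953201294 j [-0.47  0.25  0.45  1.42 -0.11  1.5   0.  ]
```

Forces are low. I'll continue along the arc.

Emit:
play_rows(claw=[1,1,1,1,1,1,1], delta_pos=[[0,-0.102,0.05],[0,-0.0975,0.059],[0,-0.092,0.067],[0,-0.086,0.075],[0,-0.079,0.082],[0,-0.0715,0.0885],[0,0,0]], delta_rot=[[0,0,0],[0,0,0],[0,0,0],[0,0,0],[0,0,0],[0,0,0],[0,0,0]])

```text
time: 22.35
ee_pos: [0.4936, 0.0149, 0.2242]
eef_rot: [0.697, 0.717, -0.001, 0.0]
ft_force: [5.1, -4.6, -5.7]
width: 0.0093
grip_force: 20.0
```

```bash
python3 - <<'E'
from h import *
st()
E
```

```text
t 22.35 p [0.4936 0.0149 0.2242] rpy [[-0.028, 1.0, -0.001], [1.0, 0.028, -0.001], [-0.001, -0.001, -1.0]] F [ 5.1 -4.6 -5.7] w 0.0093 g 19.969358146190643 j [-0.52  0.03  0.41  1.82 -0.01  1.3  -0.08]
```

Emit:
play_rows(claw=[1,1,1,1,1,1,1], delta_pos=[[0,-0.0635,0.0945],[0,-0.055,0.0995],[0,-0.046,0.104],[0,-0.037,0.108],[0,-0.0275,0.1105],[0,-0.0175,0.1125],[0,0,0]], delta_rot=[[0,0,0],[0,0,0],[0,0,0],[0,0,0],[0,0,0],[0,0,0],[0,0,0]])

```text
time: 23.05
ee_pos: [0.4467, 0.0138, 0.0991]
eef_rot: [0.697, 0.717, 0.0, 0.001]
ft_force: [6.2, -2.9, -3.5]
width: 0.0094
grip_force: 20.0
```

Emit:
play_rows(claw=[0.65,0.65,0.65,0.65,0.65], delta_pos=[[0,0,0],[0,0,0],[0,0,0],[0,0,0],[0,0,0]], delta_rot=[[0,0,0],[0,0,0],[0,0,0],[0,0,0],[0,0,0]])

```text
time: 23.55
ee_pos: [0.4448, 0.0147, 0.0999]
eef_rot: [0.697, 0.717, 0.0, -0.0]
ft_force: [0.4, 0.0, 0.8]
width: 0.0294
grip_force: 0.0
```

```bash
python3 - <<'E'
from h import *
st()
E
```

```text
t 23.55 p [0.4448 0.0147 0.0999] rpy [[-0.029, 1.0, 0.0], [1.0, 0.029, 0.0], [0.0, 0.0, -1.0]] F [0.4 0.  0.8] w 0.0294 g 0.0 j [-0.53  0.04  0.4   2.08 -0.02  1.02 -0.09]
```

Emit:
play_rows(claw=[0.65,0.65,0.65,0.65,1,1,1,1], delta_pos=[[0,0,-0.1],[0,0,-0.1],[0,0,-0.1],[0,0,-0.1],[0,0.1,0],[0,0.1,0],[0,0.075,0],[0,0,0]], delta_rot=[[0,0,0],[0,0,0],[0,0,0],[0,0,0],[0,0,0],[0,0,0],[0,0,0],[0,0,0]])

```text
time: 24.35
ee_pos: [0.5007, 0.0162, 0.1797]
eef_rot: [0.697, 0.717, -0.0, 0.0]
ft_force: [-0.1, -0.4, -0.3]
width: 0.0066
grip_force: 0.0
```

Emit:
play_rows(claw=[1,1,1,1,1,1], delta_pos=[[0,0,0.1],[0,0,0.1],[0,0,0.08],[0,0,0.04],[0,0,0.03],[0,0,0.02]], delta_rot=[[0,0,0],[0,0,0],[0,0,0],[0,0,0],[0,0,0],[0,0,0]])

```text
time: 24.95
ee_pos: [0.4992, 0.0161, 0.1059]
eef_rot: [0.697, 0.717, -0.0, -0.0]
ft_force: [0.2, 0.6, 0.4]
width: 0.0006
grip_force: 0.0
```

```bash
python3 - <<'E'
from h import *
st()
E
```

```text
t 24.95 p [0.4992 0.0161 0.1059] rpy [[-0.029, 1.0, -0.0], [1.0, 0.029, 0.0], [0.0, -0.0, -1.0]] F [0.2 0.6 0.4] w 0.0006 g 0.0 j [-0.51  0.16  0.42  1.95 -0.08  1.05 -0.03]
```

Emit:
play_rows(claw=[1,1,1], delta_pos=[[0,0,0.02],[0,0,0],[0,0,0]], delta_rot=[[0,0,0],[0,0,0],[0,0,0]])

```text
time: 25.25
ee_pos: [0.4998, 0.0161, 0.102]
eef_rot: [0.697, 0.717, 0.0, 0.0]
ft_force: [-0.7, -0.6, 0.6]
width: 0.0006
grip_force: 0.0
```

Emit:
play_rows(claw=[1,1,1], delta_pos=[[0,0,0.02],[0,0,0],[0,0,0]], delta_rot=[[0,0,0],[0,0,0],[0,0,0]])

```text
time: 25.55
ee_pos: [0.5002, 0.0161, 0.1008]
eef_rot: [0.697, 0.717, 0.001, -0.0]
ft_force: [-15.8, -1.8, 36.3]
width: 0.0002
grip_force: 18.4
```

```bash
python3 - <<'E'
from h import *
st();s=shot('side','s8.png')
im=cv2.imread('pics/s8.png')
cv2.imwrite('pics/s8c.png',cv2.resize(im[130:260,200:330],None,fx=4.5,fy=4.5,interpolation=cv2.INTER_CUBIC))
E
```

```text
t 25.55 p [0.5002 0.0161 0.1008] rpy [[-0.029, 1.0, 0.001], [1.0, 0.029, 0.002], [0.002, 0.001, -1.0]] F [-15.8  -1.8  36.3] w 0.0002 g 18.418213091790676 j [-0.51  0.17  0.42  1.95 -0.08  1.04 -0.02]
```

View pics/s8c.png

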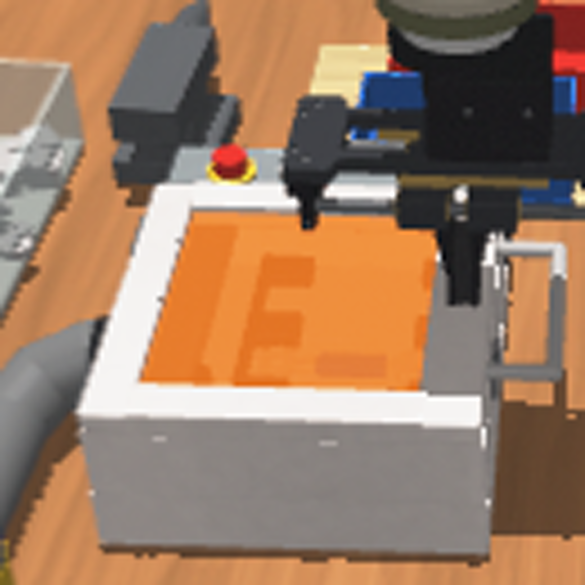

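The side crop shows the lid flat and shut with the fingertip on its front rim at (463,300). The contact height of 0.101 matches a caught lid. Next is the button.

```bash
python3 - <<'E'
from h import *
z=np.load('w2.npz');w=dict(T=z['T'],camera_matrix=z['K'],D=z['D'],pixels=cv2.imread('pics/w2.png')[:,:,::-1].copy())
g=blobs(w,(50,120,40),(80,255,255),(150,110,220,180),40)
print([(e[0],e[1]) for e in g])
t=dict(shot('top')); 
print(tri(w,g[0][0],t,(371.1,175.9)).round(4),onz(w,[g[0][0]],.098)[0].round(4))
plan([.541,-.124,.16],91.7,8)
E
```

```text
[(array([180.63738318, 149.22242991]), array([168, 137,  28,  26, 535], dtype=int32))]
[ 0.5393 -0.1242  0.1048] [ 0.5409 -0.1277  0.098 ]
n 8 pos [-0.0883, 0.023, -0.0371] rot [0.0, -0.0001, -0.0] mm 19.7 deg 0.02
```

Emit:
play_rows(claw=[1,1,1,1], delta_pos=[[0,0,-0.05],[0,0,-0.1],[0,0,-0.15],[0,0,0]], delta_rot=[[0,0,0],[0,0,0],[0,0,0],[0,0,0]])

```text
time: 26.05
ee_pos: [0.5018, 0.0163, 0.1614]
eef_rot: [0.697, 0.717, 0.003, 0.002]
ft_force: [0.9, -0.4, -0.4]
width: 0.0004
grip_force: 0.0
```

Emit:
play_rows(claw=[1,1,1,1,1,1,1], delta_pos=[[-0.14,0.036,0],[-0.14,0.036,0],[-0.14,0.036,0],[-0.14,0.036,0],[-0.14,0.036,0],[0,0,0],[0,0,0]], delta_rot=[[0,0,0],[0,0,0],[0,0,0],[0,0,0],[0,0,0],[0,0,0],[0,0,0]])

```text
time: 26.75
ee_pos: [0.5395, -0.1232, 0.1572]
eef_rot: [0.697, 0.717, -0.0, -0.0]
ft_force: [-0.5, 1.1, -1.1]
width: 0.0003
grip_force: 0.0
```

```bash
python3 - <<'E'
from h import *
st();plan([.540,-.125,.106],91.7,4)
E
```

```text
t 26.75 p [ 0.5395 -0.1232  0.1572] rpy [[-0.028, 1.0, -0.001], [1.0, 0.028, -0.0], [-0.0, -0.001, -1.0]] F [-0.5  1.1 -1.1] w 0.0003 g 0.0 j [-0.32  0.24  0.53  1.76 -0.13  1.18  0.28]
n 4 pos [-0.0023, 0.0006, 0.0641] rot [-0.0001, 0.0, -0.0002] mm 12.8 deg 0.03
```

Emit:
play_rows(claw=[1,1,1,1,1,1], delta_pos=[[-0.003,0,0.1],[-0.003,0,0.1],[-0.003,0,0.06],[0,0,0.02],[0,0,0],[0,0,0]], delta_rot=[[0,0,0],[0,0,0],[0,0,0],[0,0,0],[0,0,0],[0,0,0]])

```text
time: 27.35
ee_pos: [0.5399, -0.1236, 0.1024]
eef_rot: [0.696, 0.718, 0.0, -0.0]
ft_force: [-3.7, 2.5, 4.3]
width: 0.0003
grip_force: 2.1
```

Emit:
play_rows(claw=[1,1], delta_pos=[[0,0,0.015],[0,0,0]], delta_rot=[[0,0,0],[0,0,0]])

```text
time: 27.55
ee_pos: [0.5402, -0.1238, 0.1011]
eef_rot: [0.697, 0.718, 0.001, -0.0]
ft_force: [-10.8, 3.9, 22.9]
width: 0.0006
grip_force: 11.6
```

Emit:
play_rows(claw=[1,1], delta_pos=[[0,0,0.01],[0,0,0]], delta_rot=[[0,0,0],[0,0,0]])

```text
time: 27.75
ee_pos: [0.5404, -0.1238, 0.1008]
eef_rot: [0.697, 0.717, 0.001, -0.0]
ft_force: [-18.1, 5.8, 42.1]
width: 0.0003
grip_force: 21.0
```

Emit:
play_rows(claw=[1,1,1], delta_pos=[[0,0,-0.028],[0,0,0],[0,0,0]], delta_rot=[[0,0,0],[0,0,0],[0,0,0]])

```text
time: 28.05
ee_pos: [0.5406, -0.124, 0.1031]
eef_rot: [0.697, 0.718, 0.001, 0.001]
ft_force: [0.8, 1.3, 4.5]
width: 0.0006
grip_force: 1.9
```

Emit:
play_rows(claw=[1,1,1], delta_pos=[[0,0,-0.01],[0,0,0],[0,0,0]], delta_rot=[[0,0,0],[0,0,0],[0,0,0]])

```text
time: 28.35
ee_pos: [0.5401, -0.1245, 0.1044]
eef_rot: [0.697, 0.717, 0.0, 0.0]
ft_force: [2.2, 1.7, 2.8]
width: 0.0003
grip_force: 1.6
```

Emit:
play_rows(claw=[1,1,1], delta_pos=[[0,0,-0.01],[0,0,0],[0,0,0]], delta_rot=[[0,0,0],[0,0,0],[0,0,0]])

```text
time: 28.65
ee_pos: [0.5396, -0.1248, 0.1062]
eef_rot: [0.697, 0.717, -0.0, -0.0]
ft_force: [1.9, 0.4, 1.7]
width: 0.0003
grip_force: 1.0
```

```bash
python3 - <<'E'
from h import *
st();s=shot('side','s9.png')
im=cv2.imread('pics/s9.png')
cv2.imwrite('pics/s9c.png',cv2.resize(im[130:190,260:330],None,fx=8,fy=8,interpolation=cv2.INTER_CUBIC))
E
```

```text
t 28.65 p [ 0.5396 -0.1248  0.1062] rpy [[-0.029, 1.0, -0.0], [1.0, 0.029, -0.0], [-0.0, -0.0, -1.0]] F [1.9 0.4 1.7] w 0.0003 g 1.030808924260782 j [-0.3   0.29  0.52  1.82 -0.17  1.08  0.31]
```

View pics/s9c.png

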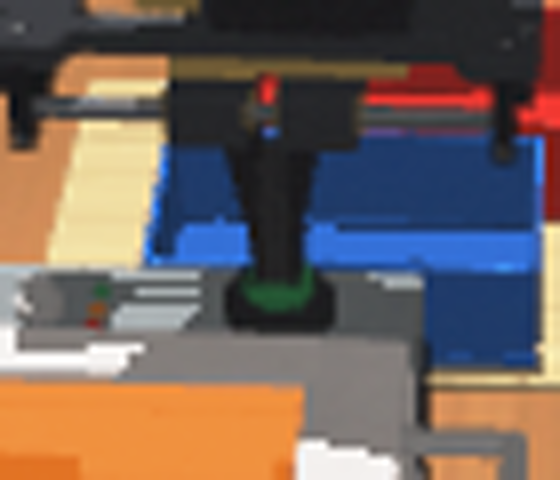

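The crop shows the fingertip centred on the green button, at (278,290). The force curve fits the full 6 mm of spring travel. Next I go up, then back to the bar.

Emit:
play_rows(claw=[1,1,1,0.65,0.65], delta_pos=[[0,0,-0.1],[0,0,-0.15],[0,0,-0.15],[0,0,0],[0,0,0]], delta_rot=[[0,0,0],[0,0,0],[0,0,0],[0,0,0],[0,0,0]])

```text
time: 29.2
ee_pos: [0.5395, -0.1248, 0.1861]
eef_rot: [0.697, 0.717, -0.0, -0.0]
ft_force: [-0.6, 0.9, -0.7]
width: 0.0098
grip_force: 0.0
```

```bash
python3 - <<'E'
from h import *
st();plan([.445,.014,.18],91.7,7)
E
```

```text
t 29.2 p [ 0.5395 -0.1248  0.1861] rpy [[-0.029, 1.0, -0.0], [1.0, 0.029, 0.0], [0.0, -0.0, -1.0]] F [-0.6  0.9 -0.7] w 0.0098 g 0.0 j [-0.33  0.21  0.54  1.73 -0.11  1.24  0.27]
n 7 pos [0.1011, -0.0646, 0.0044] rot [-0.0, -0.0, -0.0] mm 24.0 deg 0.01
```

Emit:
play_rows(claw=[0.65,0.65,0.65,0.65,0.65,0.65,0.65], delta_pos=[[0.118,-0.0755,0.005],[0.118,-0.0755,0.005],[0.118,-0.0755,0.005],[0.118,-0.0755,0.005],[0.118,-0.0755,0.005],[0.118,-0.0755,0.005],[0,0,0]], delta_rot=[[0,0,0],[0,0,0],[0,0,0],[0,0,0],[0,0,0],[0,0,0],[0,0,0]])

```text
time: 29.9
ee_pos: [0.4426, 0.0169, 0.1787]
eef_rot: [0.695, 0.719, -0.001, -0.001]
ft_force: [0.8, -0.8, 0.3]
width: 0.0304
grip_force: 0.0
```

Emit:
play_rows(claw=[0.65,0.65,0.65,0.65,0.65,0.65], delta_pos=[[0,0,0.05],[0,0,0.12],[0,0,0.12],[0,0,0.12],[0,0,0.09],[0,0,0]], delta_rot=[[0,0,0],[0,0,0],[0,0,0],[0,0,0],[0,0,0],[0,0,0]])

```text
time: 30.5
ee_pos: [0.4431, 0.0126, 0.0772]
eef_rot: [0.697, 0.717, -0.003, -0.001]
ft_force: [-0.3, -0.7, 0.1]
width: 0.0304
grip_force: 0.0
```

```bash
python3 - <<'E'
from h import *
st()
E
```

```text
t 30.5 p [0.4431 0.0126 0.0772] rpy [[-0.027, 1.0, -0.005], [1.0, 0.027, -0.002], [-0.002, -0.005, -1.0]] F [-0.3 -0.7  0.1] w 0.0304 g 0.0 j [-0.52  0.08  0.41  2.1  -0.03  0.98 -0.07]
```

Emit:
play_rows(claw=[1,1,1,1,1,1], delta_pos=[[0,0,0],[0,0,0],[0,0,0],[0,0,0],[0,0,0],[0,0,0]], delta_rot=[[0,0,0],[0,0,0],[0,0,0],[0,0,0],[0,0,0],[0,0,0]], squeeze=40)

```text
time: 31.1
ee_pos: [0.4457, 0.0143, 0.081]
eef_rot: [0.697, 0.717, 0.001, 0.0]
ft_force: [-0.8, -1.1, 6.3]
width: 0.0087
grip_force: 40.0
```

Emit:
play_rows(claw=[1,1,1,1,1], delta_pos=[[0,0,-0.03],[0,0.002,-0.04],[0,0.005,-0.041],[0,0,0],[0,0,0]], delta_rot=[[0,0,0],[0,0,0],[0,0,0],[0,0,0],[0,0,0]])

```text
time: 31.6
ee_pos: [0.447, 0.0143, 0.1027]
eef_rot: [0.697, 0.717, 0.001, 0.0]
ft_force: [4.0, -1.4, -1.2]
width: 0.0087
grip_force: 40.0
```

```bash
python3 - <<'E'
from h import *
st()
E
```

```text
t 31.6 p [0.447  0.0143 0.1027] rpy [[-0.029, 1.0, 0.001], [1.0, 0.029, 0.0], [0.0, 0.001, -1.0]] F [ 4.  -1.4 -1.2] w 0.0087 g 39.989991188049316 j [-0.53  0.04  0.41  2.08 -0.02  1.03 -0.09]
```

Emit:
play_rows(claw=[1,1,1,1,1,1,1], delta_pos=[[0,0.0175,-0.1125],[0,0.0275,-0.1105],[0,0.037,-0.108],[0,0.046,-0.104],[0,0.055,-0.0995],[0,0.0635,-0.0945],[0,0,0]], delta_rot=[[0,0,0],[0,0,0],[0,0,0],[0,0,0],[0,0,0],[0,0,0],[0,0,0]], squeeze=25)

```text
time: 32.3
ee_pos: [0.4959, 0.016, 0.2295]
eef_rot: [0.697, 0.717, -0.0, -0.001]
ft_force: [-7.5, 1.0, 4.8]
width: 0.0092
grip_force: 25.0
```

Emit:
play_rows(claw=[1,1,1,1,1,1,1], delta_pos=[[0,0.0715,-0.0885],[0,0.079,-0.082],[0,0.086,-0.075],[0,0.092,-0.067],[0,0.0975,-0.059],[0,0.102,-0.05],[0,0,0]], delta_rot=[[0,0,0],[0,0,0],[0,0,0],[0,0,0],[0,0,0],[0,0,0],[0,0,0]])

```text
time: 33.0
ee_pos: [0.6026, 0.0199, 0.3145]
eef_rot: [0.696, 0.718, 0.001, 0.0]
ft_force: [-6.6, 4.0, 17.7]
width: 0.0086
grip_force: 25.0
```

```bash
python3 - <<'E'
from h import *
s=st();p=s['ee_pos'];print(np.degrees(np.arctan2(p[2]+.0135-.087,.706-p[0])),np.hypot(p[2]+.0135-.087,.706-p[0]))
E
```

```text
t 33.0 p [0.6026 0.0199 0.3145] rpy [[-0.03, 1.0, 0.001], [1.0, 0.03, 0.001], [0.001, 0.002, -1.0]] F [-6.6  4.  17.7] w 0.0086 g 25.03754585981369 j [-0.47  0.26  0.46  1.4  -0.12  1.51  0.01]
66.77759297325514 0.2622192027042778
```

Emit:
play_rows(claw=[1,1,1,1,1,1,1], delta_pos=[[0,0.106,-0.047],[0,0.1095,-0.035],[0,0.112,-0.022],[0,0.113,-0.012],[0,0.06,-0.003],[0,0,0],[0,0,0]], delta_rot=[[0,0,0],[0,0,0],[0,0,0],[0,0,0],[0,0,0],[0,0,0],[0,0,0]])

```text
time: 33.7
ee_pos: [0.7019, 0.0234, 0.3358]
eef_rot: [0.696, 0.718, 0.001, -0.001]
ft_force: [2.9, 6.3, 2.2]
width: 0.0093
grip_force: 25.0
```

Emit:
play_rows(claw=[0.4,0.4,0.4,0.4,0.4,0.4], delta_pos=[[0,0,0],[0,0,0],[0,0,0],[0,0,-0.1],[0,0,-0.2],[0,0,-0.1]], delta_rot=[[0,0,0],[0,0,0],[0,0,0],[0,0,0],[0,0,0],[0,0,0]])

```text
time: 34.3
ee_pos: [0.7012, 0.0213, 0.4194]
eef_rot: [0.697, 0.717, 0.001, 0.001]
ft_force: [0.4, -0.6, 0.2]
width: 0.0478
grip_force: 0.0
```

```bash
python3 - <<'E'
from h import *
st();plan([.46,.019,.30],181.7,12)
E
```

```text
t 34.3 p [0.7012 0.0213 0.4194] rpy [[-0.029, 1.0, 0.002], [1.0, 0.029, -0.0], [-0.0, 0.002, -1.0]] F [ 0.4 -0.6  0.2] w 0.0478 g 0.0 j [-0.33  0.55  0.48  0.81 -0.25  1.83  0.05]
n 12 pos [0.0752, -0.0825, 0.0496] rot [0.0, 0.0001, -0.0417] mm 24.4 deg 7.51
```

Emit:
play_rows(claw=[0.3,0.3,0.3,0.3,0.3,0.3], delta_pos=[[0.075,-0.0825,0],[0.075,-0.0825,0],[0.075,-0.0825,0.03],[0.075,-0.0825,0.05],[0.075,-0.0825,0.06],[0.075,-0.0825,0.06]], delta_rot=[[0,0,-0.0417],[0,0,-0.0417],[0,0,-0.0417],[0,0,-0.0417],[0,0,-0.0417],[0,0,-0.0417]])

```text
time: 34.9
ee_pos: [0.5791, 0.0705, 0.3757]
eef_rot: [0.366, 0.931, -0.0, -0.0]
ft_force: [-0.3, 0.0, -0.6]
width: 0.0612
grip_force: 0.0
```

Emit:
play_rows(claw=[0.3,0.3,0.3,0.3,0.3,0.3,0.3,0.3], delta_pos=[[0.075,-0.0825,0.06],[0.075,-0.0825,0.06],[0.075,-0.0825,0.06],[0.075,-0.0825,0.06],[0.075,-0.0825,0.06],[0.075,-0.0825,0.06],[0,0,0],[0,0,0]], delta_rot=[[0,0,-0.0417],[0,0,-0.0417],[0,0,-0.0417],[0,0,-0.0417],[0,0,-0.0417],[0,0,-0.0417],[0,0,0],[0,0,0]])

```text
time: 35.7
ee_pos: [0.4602, 0.0187, 0.3046]
eef_rot: [-0.014, 1.0, 0.0, 0.0]
ft_force: [-0.1, 0.2, 0.2]
width: 0.0608
grip_force: 0.0
```

```bash
python3 - <<'E'
from h import *
st()
s,t=shot('side','s10.png'),shot('top','t10.png')
print('T');[bars(t,e,.049) for e in blobs(t,*BL,(280,90,360,210),12)]
print('S');[bars(s,e,.049) for e in blobs(s,(100,60,20),(125,255,255),(225,180,310,235),8)]
plan([.5705,.0825,.22],181.7,6)
E
```

```text
t 35.7 p [0.4602 0.0187 0.3046] rpy [[-1.0, -0.028, 0.0], [-0.028, 1.0, 0.001], [-0.0, 0.001, -1.0]] F [-0.1  0.2  0.2] w 0.0608 g 0.0 j [-0.45 -0.09  0.29  1.75  0.02  1.47  1.44]
T
[305.5 168.4] [304, 163, 4, 12, 47] [0.5697 0.0799 0.049 ] len 0.0384 ang 179.6
S
[277.3 210.7] [270, 208, 16, 6, 88] [0.5717 0.0271 0.049 ] len 0.0428 ang 0.1
[273.9 223.7] [267, 223, 16, 3, 28] [0.5726 0.08   0.049 ] len 0.0429 ang -1.1
n 6 pos [-0.0928, 0.0499, 0.0707] rot [0.0, 0.0, -0.0] mm 25.4 deg 0.01
```

```bash
python3 - <<'E'
from h import *
plan([.571,.021,.15],181.7,6)
E
```

```text
n 6 pos [-0.0917, -0.0013, 0.129] rot [0.0, 0.0, -0.0] mm 31.7 deg 0.01
```

Emit:
play_rows(claw=[0.55,0.55,0.55,0.55,0.55,0.55,0.55,0.55], delta_pos=[[-0.092,-0.001,0.129],[-0.092,-0.001,0.129],[-0.092,-0.001,0.129],[-0.092,-0.001,0.129],[-0.092,-0.001,0.129],[-0.092,-0.001,0.129],[0,0,0],[0,0,0]], delta_rot=[[0,0,0],[0,0,0],[0,0,0],[0,0,0],[0,0,0],[0,0,0],[0,0,0],[0,0,0]])

```text
time: 36.6
ee_pos: [0.5709, 0.0214, 0.1492]
eef_rot: [-0.015, 1.0, -0.0, -0.001]
ft_force: [0.6, 0.0, 0.8]
width: 0.039
grip_force: 0.0
```

```bash
python3 - <<'E'
from h import *
st();plan([.571,.021,.0445],181.7,5)
c=shot('wrist','w11.png')
[bars(c,e,.049) for e in blobs(c,(100,60,20),(125,255,255),(200,60,460,262),60)]
E
```

```text
t 36.6 p [0.5709 0.0214 0.1492] rpy [[-1.0, -0.03, -0.001], [-0.03, 1.0, -0.001], [0.001, -0.001, -1.0]] F [0.6 0.  0.8] w 0.039 g 0.0 j [-0.4   0.27  0.34  1.72 -0.1   1.17  1.56]
n 5 pos [-0.0002, -0.0003, 0.1047] rot [-0.0, -0.0001, 0.0] mm 20.9 deg 0.02
[322.5 200.2] [315, 179, 16, 43, 673] [0.5704 0.0203 0.049 ] len 0.0417 ang 1.7
[385.9 202.1] [377, 181, 19, 43, 710] [0.5705 0.0808 0.049 ] len 0.0417 ang 0.9
```

Both are seen precisely, at (0.570, 0.020) and (0.5705, 0.081). Descend and grip.

Emit:
play_rows(claw=[0.55,0.55,0.55,0.55,0.55,0.55,0.55], delta_pos=[[0,0,0.11],[0,0,0.11],[0,0,0.11],[0,0,0.1],[0,0,0.06],[0,0,0.03],[0,0,0]], delta_rot=[[0,0,0],[0,0,0],[0,0,0],[0,0,0],[0,0,0],[0,0,0],[0,0,0]])

```text
time: 37.35
ee_pos: [0.5709, 0.0212, 0.046]
eef_rot: [-0.015, 1.0, 0.0, 0.0]
ft_force: [0.1, -0.5, 0.6]
width: 0.0394
grip_force: 0.0
```

Emit:
play_rows(claw=[1,1,1,1,1,1], delta_pos=[[0,0,0],[0,0,0],[0,0,0],[0,0,0],[0,0,0],[0,0,0]], delta_rot=[[0,0,0],[0,0,0],[0,0,0],[0,0,0],[0,0,0],[0,0,0]], squeeze=30)

```text
time: 37.95
ee_pos: [0.571, 0.0211, 0.046]
eef_rot: [-0.015, 1.0, 0.0, 0.0]
ft_force: [-1.1, -0.0, 5.1]
width: 0.0151
grip_force: 30.0
```

Emit:
play_rows(claw=[1,1,1,1,1,1,1], delta_pos=[[0,0,-0.06],[0,0,-0.12],[0,0,-0.17],[0,0,-0.17],[0,0,-0.17],[0,0,-0.1],[0,0,0]], delta_rot=[[0,0,0],[0,0,0],[0,0,0],[0,0,0],[0,0,0],[0,0,0],[0,0,0]])

```text
time: 38.65
ee_pos: [0.5722, 0.021, 0.2073]
eef_rot: [-0.015, 1.0, 0.001, 0.003]
ft_force: [1.0, 0.5, -1.4]
width: 0.015
grip_force: 30.0
```

```bash
python3 - <<'E'
from h import *
st();plan([.525,-.275,.16],181.5,8)
E
```

```text
t 38.65 p [0.5722 0.021  0.2073] rpy [[-1.0, -0.03, 0.005], [-0.03, 1.0, 0.001], [-0.005, 0.001, -1.0]] F [ 1.   0.5 -1.4] w 0.015 g 29.999350905418396 j [-0.41  0.22  0.35  1.65 -0.08  1.28  1.55]
n 8 pos [0.0348, -0.1841, 0.0294] rot [0.0, 0.0002, 0.0002] mm 37.9 deg 0.05
```

Emit:
play_rows(claw=[1,1,1,1,1], delta_pos=[[0.035,-0.184,0],[0.035,-0.184,0],[0.035,-0.184,0],[0.035,-0.184,0.05],[0.035,-0.184,0.05]], delta_rot=[[0,0,0],[0,0,0],[0,0,0],[0,0,0],[0,0,0]])

```text
time: 39.15
ee_pos: [0.5404, -0.1652, 0.1826]
eef_rot: [-0.015, 1.0, 0.0, -0.0]
ft_force: [1.4, 0.4, -1.3]
width: 0.0147
grip_force: 30.0
```

Emit:
play_rows(claw=[1,1,1,1,1], delta_pos=[[0.035,-0.184,0.05],[0.035,-0.184,0.05],[0.035,-0.184,0.035],[0,0,0],[0,0,0]], delta_rot=[[0,0,0],[0,0,0],[0,0,0],[0,0,0],[0,0,0]])

```text
time: 39.65
ee_pos: [0.5226, -0.2755, 0.1555]
eef_rot: [-0.014, 1.0, 0.0, -0.001]
ft_force: [0.6, 1.0, -0.8]
width: 0.015
grip_force: 30.0
```

```bash
python3 - <<'E'
from h import *
st();plan([.525,-.275,.022],181.5,5)
c=shot('wrist','w12.png')
E
```

```text
t 39.65 p [ 0.5226 -0.2755  0.1555] rpy [[-1.0, -0.028, -0.002], [-0.028, 1.0, 0.0], [0.002, 0.001, -1.0]] F [ 0.6  1.  -0.8] w 0.015 g 29.99942511320114 j [-0.02  0.33  0.52  1.67 -0.17  1.2   2.14]
n 5 pos [-0.0026, 0.0004, 0.1334] rot [0.0, -0.0001, 0.0001] mm 26.7 deg 0.03
```

View pics/w12.png

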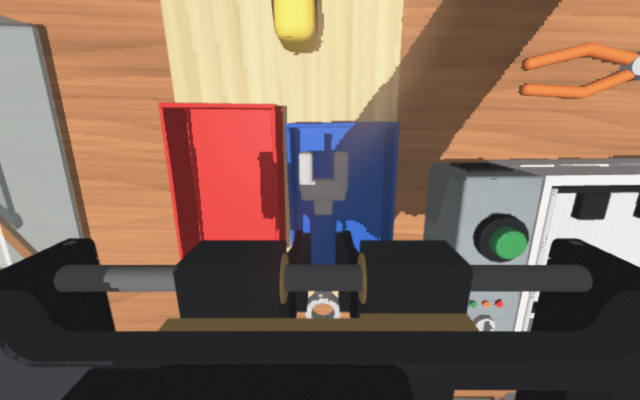

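The wrench hangs over the blue bin (rim from u≈287 to 398, front edge at v≈123) with its head at u≈323. Next I check the bin's rim with this picture.

```bash
python3 - <<'E'
from h import *
c=shot('wrist')
print(onz(c,[(287,124),(398,124),(398,200)],.054).round(4))
m=blobs(c,(100,150,30),(125,255,255),(280,110,410,240),100)
print([(e[1]) for e in m])
E
```

```text
[[ 0.4538 -0.3088  0.054 ]
 [ 0.4509 -0.21    0.054 ]
 [ 0.521  -0.2028  0.054 ]]
[array([285, 123,  55,  42, 900], dtype=int32), array([ 323,  179,   69,   61, 2132], dtype=int32), array([301, 214,   9,  19, 137], dtype=int32)]
```

Emit:
play_rows(claw=[1,1,1,1,1,1,1,1], delta_pos=[[-0.015,0.009,0.13],[-0.015,0.009,0.13],[0,0,0.13],[0,0,0.12],[0,0,0.08],[0,0,0.05],[0,0,0.03],[0,0,0]], delta_rot=[[0,0,0],[0,0,0],[0,0,0],[0,0,0],[0,0,0],[0,0,0],[0,0,0],[0,0,0]])

```text
time: 40.55
ee_pos: [0.5297, -0.2709, 0.0225]
eef_rot: [-0.015, 1.0, 0.0, -0.0]
ft_force: [-0.3, 0.1, -0.1]
width: 0.0152
grip_force: 30.0
```

Emit:
play_rows(claw=[0.7,0.7,0.7,0.7,0.7], delta_pos=[[0,0,0],[0,0,0],[0,0,0],[0,0,0],[0,0,0]], delta_rot=[[0,0,0],[0,0,0],[0,0,0],[0,0,0],[0,0,0]])

```text
time: 41.05
ee_pos: [0.5297, -0.2712, 0.0228]
eef_rot: [-0.015, 1.0, 0.0, 0.0]
ft_force: [0.7, -0.2, -0.3]
width: 0.026
grip_force: 0.0
```

Emit:
play_rows(claw=[0.7,0.7,0.7,0.7,0.7,0.7,0.7], delta_pos=[[0,0,-0.06],[0,0,-0.12],[0,0,-0.2],[0,0,-0.2],[0,0,-0.2],[0,0,-0.15],[0,0,0]], delta_rot=[[0,0,0],[0,0,0],[0,0,0],[0,0,0],[0,0,0],[0,0,0],[0,0,0]])

```text
time: 41.75
ee_pos: [0.5313, -0.2724, 0.2143]
eef_rot: [-0.015, 1.0, -0.001, 0.004]
ft_force: [0.3, -0.0, 0.6]
width: 0.0263
grip_force: 0.0
```

```bash
python3 - <<'E'
from h import *
st();plan([.571,.0815,.20],181.7,9)
E
```

```text
t 41.75 p [ 0.5313 -0.2724  0.2143] rpy [[-1.0, -0.03, 0.008], [-0.03, 1.0, -0.002], [-0.007, -0.003, -1.0]] F [ 0.3 -0.   0.6] w 0.0263 g 0.0 j [-0.04  0.29  0.53  1.58 -0.15  1.3   2.12]
n 9 pos [-0.0279, 0.1959, 0.0078] rot [-0.0001, 0.0003, 0.0] mm 39.6 deg 0.05
```

Emit:
play_rows(claw=[0.55,0.55,0.55,0.55,0.55], delta_pos=[[-0.028,0.196,0],[-0.028,0.196,0],[-0.028,0.196,0],[-0.028,0.196,0],[-0.028,0.196,0]], delta_rot=[[0,0,0],[0,0,0],[0,0,0],[0,0,0],[0,0,0]])

```text
time: 42.25
ee_pos: [0.5513, -0.0729, 0.2088]
eef_rot: [-0.015, 1.0, 0.0, 0.0]
ft_force: [0.7, -0.2, 0.1]
width: 0.0387
grip_force: 0.0
```

Emit:
play_rows(claw=[0.55,0.55,0.55,0.55,0.55,0.55,0.55], delta_pos=[[-0.028,0.196,0],[-0.028,0.196,0],[-0.028,0.196,0.08],[-0.028,0.196,0.1],[0,0,0.1],[0,0,0],[0,0,0]], delta_rot=[[0,0,0],[0,0,0],[0,0,0],[0,0,0],[0,0,0],[0,0,0],[0,0,0]])

```text
time: 42.95
ee_pos: [0.5692, 0.0819, 0.1531]
eef_rot: [-0.014, 1.0, -0.0, -0.0]
ft_force: [0.3, -0.7, -0.1]
width: 0.0388
grip_force: 0.0
```

```bash
python3 - <<'E'
from h import *
st();plan([.571,.0815,.045],181.7,5)
c=shot('wrist')
[bars(c,e,.049) for e in blobs(c,(100,60,20),(125,255,255),(200,60,460,262),60)]
t=shot('top','t13.png')
E
```

```text
t 42.95 p [0.5692 0.0819 0.1531] rpy [[-1.0, -0.029, -0.0], [-0.029, 1.0, -0.001], [0.0, -0.001, -1.0]] F [ 0.3 -0.7 -0.1] w 0.0388 g 0.0 j [-0.48  0.27  0.31  1.7  -0.09  1.18  1.45]
n 5 pos [-0.0018, -0.0004, 0.1081] rot [-0.0, -0.0, -0.0] mm 21.6 deg 0.01
[323.5 201.1] [316, 180, 16, 43, 669] [0.5708 0.0818 0.049 ] len 0.0422 ang 1.5
```

Emit:
play_rows(claw=[0.55,0.55,0.55,0.55,0.55,0.55,0.55], delta_pos=[[-0.004,0,0.115],[-0.003,0,0.115],[0,0,0.115],[0,0,0.1],[0,0,0.06],[0,0,0.03],[0,0,0]], delta_rot=[[0,0,0],[0,0,0],[0,0,0],[0,0,0],[0,0,0],[0,0,0],[0,0,0]])

```text
time: 43.75
ee_pos: [0.5708, 0.0828, 0.0458]
eef_rot: [-0.015, 1.0, 0.0, 0.0]
ft_force: [0.3, 0.6, 1.4]
width: 0.0395
grip_force: 0.0
```

Emit:
play_rows(claw=[1,1,1,1,1,1], delta_pos=[[0,0,0],[0,0,0],[0,0,0],[0,0,0],[0,0,0],[0,0,0]], delta_rot=[[0,0,0],[0,0,0],[0,0,0],[0,0,0],[0,0,0],[0,0,0]], squeeze=30)

```text
time: 44.35
ee_pos: [0.5709, 0.0832, 0.0461]
eef_rot: [-0.015, 1.0, 0.0, 0.0]
ft_force: [-1.1, -0.3, 4.4]
width: 0.0151
grip_force: 30.0
```

Emit:
play_rows(claw=[1,1,1,1,1,1,1], delta_pos=[[0,0,-0.06],[0,0,-0.12],[0,0,-0.17],[0,0,-0.17],[0,0,-0.17],[0,0,-0.1],[0,0,0]], delta_rot=[[0,0,0],[0,0,0],[0,0,0],[0,0,0],[0,0,0],[0,0,0],[0,0,0]])

```text
time: 45.05
ee_pos: [0.5721, 0.0832, 0.2075]
eef_rot: [-0.015, 1.0, 0.001, 0.003]
ft_force: [-0.3, -0.1, -0.3]
width: 0.015
grip_force: 30.0
```

```bash
python3 - <<'E'
from h import *
st();plan([.529,-.247,.17],181.7,9)
E
```

```text
t 45.05 p [0.5721 0.0832 0.2075] rpy [[-1.0, -0.03, 0.005], [-0.03, 1.0, 0.002], [-0.005, 0.001, -1.0]] F [-0.3 -0.1 -0.3] w 0.015 g 29.996949434280396 j [-0.49  0.23  0.31  1.63 -0.08  1.28  1.44]
n 9 pos [0.0295, -0.1827, 0.0206] rot [0.0001, 0.0002, 0.0] mm 37.2 deg 0.04
```

Emit:
play_rows(claw=[1,1,1,1,1], delta_pos=[[0.0295,-0.183,0],[0.0295,-0.183,0],[0.0295,-0.183,0],[0.0295,-0.183,0],[0.0295,-0.183,0]], delta_rot=[[0,0,0],[0,0,0],[0,0,0],[0,0,0],[0,0,0]])

```text
time: 45.55
ee_pos: [0.5457, -0.1021, 0.2029]
eef_rot: [-0.015, 1.0, 0.0, -0.001]
ft_force: [0.2, -0.5, -0.9]
width: 0.0149
grip_force: 30.0
```

Emit:
play_rows(claw=[1,1,1,1,1,1,1], delta_pos=[[0.0295,-0.183,0],[0.0295,-0.183,0.06],[0.0295,-0.183,0.06],[0.0295,-0.183,0.06],[0,0,0],[0,0,0],[0,0,0]], delta_rot=[[0,0,0],[0,0,0],[0,0,0],[0,0,0],[0,0,0],[0,0,0],[0,0,0]])

```text
time: 46.25
ee_pos: [0.5278, -0.2465, 0.1673]
eef_rot: [-0.016, 1.0, 0.0, -0.0]
ft_force: [0.4, -0.2, 0.4]
width: 0.0148
grip_force: 30.0
```

```bash
python3 - <<'E'
from h import *
st();plan([.529,-.248,.034],181.7,6)
E
```

```text
t 46.25 p [ 0.5278 -0.2465  0.1673] rpy [[-0.999, -0.032, -0.0], [-0.032, 0.999, 0.001], [0.0, 0.001, -1.0]] F [ 0.4 -0.2  0.4] w 0.0148 g 29.997146129608154 j [-0.07  0.29  0.52  1.68 -0.15  1.21  2.08]
n 6 pos [-0.001, -0.0013, 0.1111] rot [0.0, -0.0, 0.0001] mm 22.2 deg 0.02
```

Emit:
play_rows(claw=[1,1,1,1,1,1,1,1], delta_pos=[[0,-0.003,0.13],[0,-0.003,0.13],[0,0,0.13],[0,0,0.12],[0,0,0.08],[0,0,0.05],[0,0,0.02],[0,0,0]], delta_rot=[[0,0,0],[0,0,0],[0,0,0],[0,0,0],[0,0,0],[0,0,0],[0,0,0],[0,0,0]])

```text
time: 47.05
ee_pos: [0.5279, -0.2488, 0.0358]
eef_rot: [-0.015, 1.0, 0.0, 0.0]
ft_force: [0.2, -0.4, 0.1]
width: 0.0144
grip_force: 30.0
```

Emit:
play_rows(claw=[0.7,0.7,0.7,0.7,0.7], delta_pos=[[0,0,0],[0,0,0],[0,0,0],[0,0,0],[0,0,0]], delta_rot=[[0,0,0],[0,0,0],[0,0,0],[0,0,0],[0,0,0]])

```text
time: 47.55
ee_pos: [0.5277, -0.249, 0.0358]
eef_rot: [-0.015, 1.0, 0.0, 0.0]
ft_force: [-0.3, -0.1, 0.2]
width: 0.0262
grip_force: 0.0
```

Emit:
play_rows(claw=[0.7,0.7,0.7,0.7,0.7,0.7,0.7], delta_pos=[[0,0,-0.06],[0,0,-0.12],[0,0,-0.22],[0,0,-0.24],[0,0,-0.24],[0,0,-0.2],[0,0,0]], delta_rot=[[0,0,0],[0,0,0],[0,0,0],[0,0,0],[0,0,0],[0,0,0],[0,0,0]])

```text
time: 48.25
ee_pos: [0.5296, -0.2504, 0.2586]
eef_rot: [-0.015, 1.0, -0.001, 0.005]
ft_force: [0.6, -0.1, -1.3]
width: 0.0262
grip_force: 0.0
```

```bash
python3 - <<'E'
from h import *
st();plan([.48,.0,.41],91.7,13)
E
```

```text
t 48.25 p [ 0.5296 -0.2504  0.2586] rpy [[-1.0, -0.03, 0.01], [-0.03, 1.0, -0.003], [-0.009, -0.003, -1.0]] F [ 0.6 -0.1 -1.3] w 0.0262 g 0.0 j [-0.09  0.23  0.54  1.55 -0.12  1.38  2.06]
n 13 pos [0.0844, 0.0686, -0.0587] rot [0.0001, 0.0002, 0.0385] mm 24.7 deg 6.92
```

Emit:
play_rows(claw=[0.3,0.3,0.3,0.3,0.3,0.3,0.3], delta_pos=[[0.0844,0.0686,-0.0587],[0.0844,0.0686,-0.0587],[0.0844,0.0686,-0.0587],[0.0844,0.0686,-0.0587],[0.0844,0.0686,-0.0587],[0.0844,0.0686,-0.0587],[0.0844,0.0686,-0.0587]], delta_rot=[[0,0,0.0385],[0,0,0.0385],[0,0,0.0385],[0,0,0.0385],[0,0,0.0385],[0,0,0.0385],[0,0,0.0385]])

```text
time: 48.95
ee_pos: [0.4487, -0.1229, 0.3345]
eef_rot: [0.4, 0.917, 0.0, 0.0]
ft_force: [0.5, 0.3, 0.3]
width: 0.0605
grip_force: 0.0
```

Emit:
play_rows(claw=[0.3,0.3,0.3,0.3,0.3,0.3,0.3,0.3], delta_pos=[[0.0844,0.0686,-0.0587],[0.0844,0.0686,-0.0587],[0.0844,0.0686,-0.0587],[0.0844,0.0686,-0.0587],[0.0844,0.0686,-0.0587],[0.0844,0.0686,-0.0587],[0,0,0],[0,0,0]], delta_rot=[[0,0,0.0385],[0,0,0.0385],[0,0,0.0385],[0,0,0.0385],[0,0,0.0385],[0,0,0.0385],[0,0,0],[0,0,0]])

```text
time: 49.75
ee_pos: [0.4786, 0.0007, 0.4041]
eef_rot: [0.696, 0.718, -0.0, 0.0]
ft_force: [0.4, -0.8, -0.6]
width: 0.0606
grip_force: 0.0
```

```bash
python3 - <<'E'
from h import *
st();plan([.701,.022,.415],91.7,7)
t,s=shot('top','t14.png'),shot('side','s14.png')
# bin content: sleeve pixels darker blue vs grey metal in bin
h=cv2.cvtColor(np.array(t['pixels']),cv2.COLOR_RGB2HSV)
m=(h[...,1]<90)&(h[...,2]>60);k=np.zeros_like(m);k[162:208,394:427]=m[162:208,394:427]
n,l,st_,ce=cv2.connectedComponentsWithStats(k.astype(np.uint8))
for i in range(1,n):
    if st_[i,4]>3: print(st_[i],onz(t,[ce[i]],.02)[0].round(3))
E
```

```text
t 49.75 p [0.4786 0.0007 0.4041] rpy [[-0.031, 1.0, -0.0], [1.0, 0.031, -0.0], [-0.0, -0.0, -1.0]] F [ 0.4 -0.8 -0.6] w 0.0606 g 0.0 j [-0.37 -0.04  0.27  1.51  0.01  1.67 -0.07]
n 7 pos [0.0104, 0.1592, -0.0078] rot [-0.0, 0.0, 0.0] mm 32.0 deg 0.01
[425 162   2   4   7] [ 0.596 -0.316  0.02 ]
[402 166  14  12 104] [ 0.568 -0.258  0.02 ]
[402 190  16  12 131] [ 0.489 -0.261  0.02 ]
[413 207  14   1  14] [ 0.451 -0.293  0.02 ]
```

Two sets of wrench ends show in the blue bin, centred at about (0.529, -0.260). Now the lid.

Emit:
play_rows(claw=[0.3,0.3,0.3,0.3,0.3,0.3,0.3,0.3], delta_pos=[[0.01,0.159,-0.01],[0.01,0.159,-0.01],[0.01,0.159,-0.01],[0.01,0.159,-0.01],[0.01,0.159,-0.01],[0.01,0.159,0],[0.01,0.159,0],[0,0,0]], delta_rot=[[0,0,0],[0,0,0],[0,0,0],[0,0,0],[0,0,0],[0,0,0],[0,0,0],[0,0,0]])

```text
time: 50.65
ee_pos: [0.7031, 0.021, 0.4092]
eef_rot: [0.697, 0.717, -0.003, -0.002]
ft_force: [0.6, 0.6, -1.9]
width: 0.0609
grip_force: 0.0
```

Emit:
play_rows(claw=[0.3,0.3,0.3,0.3,0.3,0.3], delta_pos=[[0,0,0.1],[0,0,0.1],[0,0,0.1],[0,0,0.1],[0,0,0],[0,0,0]], delta_rot=[[0,0,0],[0,0,0],[0,0,0],[0,0,0],[0,0,0],[0,0,0]])

```text
time: 51.25
ee_pos: [0.7004, 0.0207, 0.3352]
eef_rot: [0.697, 0.717, 0.0, 0.0]
ft_force: [0.9, -0.4, 0.4]
width: 0.0607
grip_force: 0.0
```

Emit:
play_rows(claw=[1,1,1,1,1,1,1,1], delta_pos=[[0,0,0],[0,0,0],[0,0,0],[0,0,0],[0,0,0],[0,0,0],[0,0,0],[0,0,0]], delta_rot=[[0,0,0],[0,0,0],[0,0,0],[0,0,0],[0,0,0],[0,0,0],[0,0,0],[0,0,0]], squeeze=15)

```text
time: 52.05
ee_pos: [0.701, 0.0214, 0.3342]
eef_rot: [0.697, 0.717, 0.0, 0.0]
ft_force: [0.8, -0.3, -0.2]
width: 0.009
grip_force: 15.0
```

```bash
python3 - <<'E'
from h import *
st()
E
```

```text
t 52.05 p [0.701  0.0214 0.3342] rpy [[-0.029, 1.0, 0.0], [1.0, 0.029, 0.0], [0.0, 0.0, -1.0]] F [ 0.8 -0.3 -0.2] w 0.009 g 14.997624456882477 j [-0.28  0.5   0.32  1.03 -0.15  1.63  0.02]
```

Emit:
play_rows(claw=[1,1,1,1,1,1,1,1], delta_pos=[[0,-0.057,0.002],[0,-0.113,0.012],[0,-0.112,0.022],[0,-0.1095,0.0315],[0,-0.106,0.041],[0,-0.102,0.05],[0,-0.0975,0.059],[0,0,0]], delta_rot=[[0,0,0],[0,0,0],[0,0,0],[0,0,0],[0,0,0],[0,0,0],[0,0,0],[0,0,0]], squeeze=20)

```text
time: 52.85
ee_pos: [0.5592, 0.0165, 0.29]
eef_rot: [0.697, 0.717, -0.001, -0.001]
ft_force: [-2.9, -2.2, 0.5]
width: 0.0089
grip_force: 20.0
```

Emit:
play_rows(claw=[1,1,1,1,1], delta_pos=[[0,-0.092,0.067],[0,-0.086,0.075],[0,-0.079,0.082],[0,-0.0715,0.0885],[0,0,0]], delta_rot=[[0,0,0],[0,0,0],[0,0,0],[0,0,0],[0,0,0]])

```text
time: 53.35
ee_pos: [0.4946, 0.0146, 0.2267]
eef_rot: [0.697, 0.717, -0.001, -0.0]
ft_force: [0.3, -3.0, -4.0]
width: 0.0091
grip_force: 20.0
```

```bash
python3 - <<'E'
from h import *
st()
E
```

```text
t 53.35 p [0.4946 0.0146 0.2267] rpy [[-0.028, 1.0, -0.002], [1.0, 0.028, -0.001], [-0.001, -0.002, -1.0]] F [ 0.3 -3.  -4. ] w 0.0091 g 19.975170493125916 j [-0.39  0.03  0.28  1.8  -0.01  1.31 -0.08]
```

Emit:
play_rows(claw=[1,1,1,1,1,1,1], delta_pos=[[0,-0.0635,0.0945],[0,-0.055,0.0995],[0,-0.046,0.104],[0,-0.037,0.108],[0,-0.0275,0.1105],[0,-0.0175,0.1125],[0,0,0]], delta_rot=[[0,0,0],[0,0,0],[0,0,0],[0,0,0],[0,0,0],[0,0,0],[0,0,0]])

```text
time: 54.05
ee_pos: [0.447, 0.0134, 0.1012]
eef_rot: [0.697, 0.717, -0.001, 0.0]
ft_force: [1.2, -4.2, -3.4]
width: 0.0093
grip_force: 20.0
```

Emit:
play_rows(claw=[0.65,0.65,0.65,0.65,0.65], delta_pos=[[0,0,0],[0,0,0],[0,0,0],[0,0,0],[0,0,0]], delta_rot=[[0,0,0],[0,0,0],[0,0,0],[0,0,0],[0,0,0]])

```text
time: 54.55
ee_pos: [0.4469, 0.0143, 0.1028]
eef_rot: [0.697, 0.717, 0.0, 0.0]
ft_force: [-0.3, -0.0, 0.7]
width: 0.0299
grip_force: 0.0
```

Emit:
play_rows(claw=[0.65,0.65,0.65,0.65,1,1,1,1], delta_pos=[[0,0,-0.1],[0,0,-0.1],[0,0,-0.1],[0,0,-0.1],[0,0.1,0],[0,0.1,0],[0,0.075,0],[0,0,0]], delta_rot=[[0,0,0],[0,0,0],[0,0,0],[0,0,0],[0,0,0],[0,0,0],[0,0,0],[0,0,0]])

```text
time: 55.35
ee_pos: [0.5027, 0.0158, 0.1824]
eef_rot: [0.697, 0.717, -0.0, 0.0]
ft_force: [-0.2, -0.3, -0.1]
width: 0.0066
grip_force: 0.0
```

Emit:
play_rows(claw=[1,1,1,1,1,1], delta_pos=[[0,0,0.1],[0,0,0.1],[0,0,0.08],[0,0,0.04],[0,0,0.03],[0,0,0.02]], delta_rot=[[0,0,0],[0,0,0],[0,0,0],[0,0,0],[0,0,0],[0,0,0]])

```text
time: 55.95
ee_pos: [0.5008, 0.0157, 0.1087]
eef_rot: [0.697, 0.717, -0.0, -0.001]
ft_force: [-2.6, 0.6, 3.7]
width: 0.0006
grip_force: 2.2
```

Emit:
play_rows(claw=[1,1,1], delta_pos=[[0,0,0.02],[0,0,0],[0,0,0]], delta_rot=[[0,0,0],[0,0,0],[0,0,0]])

```text
time: 56.25
ee_pos: [0.5018, 0.0157, 0.1048]
eef_rot: [0.697, 0.717, 0.0, 0.0]
ft_force: [0.3, -0.1, 0.6]
width: 0.0003
grip_force: 0.0
```

Emit:
play_rows(claw=[1,1,1], delta_pos=[[0,0,0.02],[0,0,0],[0,0,0]], delta_rot=[[0,0,0],[0,0,0],[0,0,0]])

```text
time: 56.55
ee_pos: [0.5022, 0.0158, 0.1013]
eef_rot: [0.697, 0.717, 0.001, 0.0]
ft_force: [-2.1, 0.2, 8.3]
width: 0.0002
grip_force: 4.0
```

Emit:
play_rows(claw=[1,1,1], delta_pos=[[0,0,0.01],[0,0,0],[0,0,0]], delta_rot=[[0,0,0],[0,0,0],[0,0,0]])

```text
time: 56.85
ee_pos: [0.5023, 0.0158, 0.101]
eef_rot: [0.697, 0.717, 0.001, 0.0]
ft_force: [-11.1, -1.2, 28.4]
width: 0.0009
grip_force: 14.2
```

The lid is shut at 0.101 against its stop. I'll back off and check.

Emit:
play_rows(claw=[1,1,1,1,1,1,1,1], delta_pos=[[0,0,-0.05],[0,0,-0.15],[0,0,-0.2],[0.2,-0.05,-0.2],[0.2,-0.05,-0.1],[0.2,-0.05,0],[0,0,0],[0,0,0]], delta_rot=[[0,0,0],[0,0,0],[0,0,0],[0,0,0],[0,0,0],[0,0,0],[0,0,0],[0,0,0]])

```text
time: 57.65
ee_pos: [0.4694, 0.1302, 0.2332]
eef_rot: [0.696, 0.718, -0.0, 0.0]
ft_force: [-0.1, -0.1, 0.3]
width: 0.0006
grip_force: 0.0
```

```bash
python3 - <<'E'
from h import *
st()
t,s=shot('top','t15.png'),shot('side','s15.png')
h=cv2.cvtColor(np.array(t['pixels']),cv2.COLOR_RGB2HSV)
m=(h[...,1]<90)&(h[...,2]>60);k=np.zeros_like(m);k[162:208,394:424]=m[162:208,394:424]
n,l,st_,ce=cv2.connectedComponentsWithStats(k.astype(np.uint8))
for i in range(1,n):
    if st_[i,4]>3: print(st_[i],onz(t,[ce[i]],.02)[0].round(3))
a,b=blobs(t,(8,150,80),(20,255,255),(285,110,365,200),100),blobs(s,(8,150,80),(20,255,255),(215,160,310,230),100)
for e in a+b: print('amber',e[0],e[1])
print('lid window',tri(t,max(a,key=lambda e:e[1][4])[0],s,max(b,key=lambda e:e[1][4])[0]))
g=blobs(t,(50,120,40),(80,255,255),(350,150,390,195),10),blobs(s,(50,120,40),(80,255,255),(270,150,320,180),10)
print('btn',tri(t,g[0][0][0],s,g[1][0][0]).round(4))
print('mat blues',[e[0] for e in blobs(t,*BL,(200,140,272,245),12)])
E
```

```text
t 57.65 p [0.4694 0.1302 0.2332] rpy [[-0.031, 1.0, 0.0], [1.0, 0.031, -0.0], [-0.0, 0.0, -1.0]] F [-0.1 -0.1  0.3] w 0.0006 g 0.0 j [-0.53  0.02  0.17  1.81 -0.    1.32 -0.33]
[402 167  14  11 102] [ 0.568 -0.258  0.02 ]
[402 190  16  12 131] [ 0.489 -0.261  0.02 ]
[413 207  11   1  11] [ 0.451 -0.289  0.02 ]
amber [346.52256532 115.25178147] [327 110  38  13 421]
amber [294.08496732 122.96732026] [285 118  28  24 153]
amber [325.81424281 155.92878593] [ 298  133   54   49 2331]
amber [265.63955056 196.69797753] [ 231  177   67   40 2225]
lid window [0.60316959 0.01589118 0.08735119]
btn [ 0.5403 -0.125   0.0992]
mat blues []
```

The lid is flat, the button is up, both wrenches are in the blue bin and the robot is clear of everything. I'm handing in.

```bash
python3 -c "
from bench import r
print(r.close_job())"
```

```text
the job is handed in; nothing more can be done
None
```

I marked both blue wrenches, the only two on the mat, and put them in the blue bin; I then shut the lid past its catch and handed the job in at about 58 s, but no verdict came back.

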